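# Stow the seal boxes in the alarmed tray

### The arm

A 6-joint arm with a two-finger parallel gripper is mounted at the origin on the work surface. World frame = base frame: x ahead of the robot, y to its left, z up, the work surface at z = 0. Lengths are in m, angles in rad, forces in N, time in s.
With the tool pointing down it reaches from about 0.3 to 0.825 m from the base axis. Payload 5.4 kg.
Tool frame: the origin (TCP) lies between the finger pads; the fingertips stand 11 mm ahead of it and the grasp point (between the pads) lies 8 mm behind it; z points along the fingers, y is the line along which they close (so a half turn about z gives the same grasp; the last joint's range is limited). The gripper opens to 92 mm and grips with 3 to 60 N. Pads are 20 mm wide; open, the fingers measure 128 mm over their backs; the gripper's body (75 mm by 189 mm) begins 69 mm behind the grasp point.
Start: joints at [1.07, 0.158, 1.597, -0, 1.386, -0.21], TCP at [0.165, 0.551, 0.226] pointing down, gripper open.
Joint ranges: [-2.91, 2.91], [-0.94, 2.29], [0.18, 2.7], [-1.29, 4.43], [0.17, 2.64], [-3, 3]. Speed limits (rad/s): [2.57, 2.57, 3.14, 3.14, 3.14, 3.14].

### API

Orientations are given as a unit quaternion [x, y, z, w].
In Python, from plant import bot, capture gives the robot as it stands.
- The arm moves only by the shell command python3 -m jog 'ROWS'. ROWS is JSON, a list of rows, each an object with "slide": the shift along the world's x, y, z normalised to -1 to 1, where 1 is 0.12 m, a list of three; "rot": the turn, a rotation vector about the world's x, y, z normalised to -1 to 1, where 1 is pi/4 rad, a list of three; "gripper": the closure, from 0 (fully open) to 1 (shut). A call has 1 to 10 rows; each row is the pose to reach, as a shift and turn from the pose commanded when the call began; what a row does not reach only later rows make up. A row lasts 1/12 s, in which the tool goes at most 41.7 mm and 7.16 degrees, less where a joint would pass 70% of its speed; a pose out of reach is approached as far as the arm can. A call with a number of a shift or a turn outside -1 to 1 is refused whole. A call with a gripper value outside its range is refused whole. The fingers move at their own pace and stop on an object; the grip force is fixed at half the most. Time passes only in rows, so rows that repeat a pose let the fingers close. It gives the time, the measured TCP pose, the force, the opening and the grip force at its end, in the units of the state.
- bot.get_state(): the state, without advancing time (a new reading comes with each control period).
- capture(name): name is "scene" or "top"; returns a dict with "color" (420x560x3 uint8, blue, green, red), "depth" (420x560 float32, m along the optical axis (not along the pixel's ray), 0 where there is no reading), "fx", "fy", "cx", "cy" (pixels), "dist_coeffs" ([k1, k2, p1, p2, k3] as OpenCV has them; the pictures are not rectified), "world_to_cam" (4x4, takes a point from world to camera coordinates). Camera axes: x right, y up, looking along -z (the intrinsics and any distortion apply to the point x, -y, -z); pixel columns grow to the right and rows downward; lengths in m; the calibration is good to about 2 mm. A picture is of the moment at which its call begins.
- bot.hand_in(): hands the job in; it is judged then, once.
The state is a dict: "clock": time; "joint_pos": joint angles; "joint_velocities": joint speeds; "joint_efforts": joint torques, N m; "tcp_pos": TCP position; "orientation": TCP orientation; "contact_force": force on the tool from outside, world axes, zero at the start; "wrist_torque": the same for the moment, N m; "finger_gap": opening from 0.0 (shut) to 1.0 (fully open); "gripper_force": force on a finger pad.
Only numpy, scipy, OpenCV 4.12 (cv2) and the standard library are available. Lean on these libraries where they do the work, as an engineer would, in place of code of your own. Each camera call takes 0.05 s, during which the arm holds its last target. There are 200 camera calls.

### The job

Slide the alarm's recessed switch fully off (to the green end) before any seal box goes into the tray. Then stand every seal box in a compartment of the green tray, one box to a compartment, flat on its floor and closed with its own matching lid properly seated, and when all are in and closed slide the switch fully back to armed (the red end). A lid whose box is missing may stay where it is; do not disturb the tile, the seal impression or the bone folder.

Things in the scene. Friction and masses are not known exactly. Their poses are not given: they have to be found in the camera images.
- box_a: small round pewter seal box, open at the top, with a copper band round it near the foot: 44 mm outside diameter, 36 mm mouth, 40 mm high, about 90 g, a brown seal fixed inside. Origin: centre of its underside, z up. May be absent (None).
- box_b: middle round pewter seal box, open at the top, with a blue band round it near the foot: 52 mm outside diameter, 44 mm mouth, 40 mm high, about 120 g, a brown seal fixed inside. Origin: centre of its underside, z up. May be absent (None).
- box_c: large round pewter seal box, open at the top, with a brass-yellow band round it near the foot: 60 mm outside diameter, 52 mm mouth, 40 mm high, about 150 g, a brown seal fixed inside. Origin: centre of its underside, z up. May be absent (None).
- lid_a: domed pewter lid of the small seal box, 44 mm across, upright copper knob (14 mm diameter, 17 to 33 mm above its underside). A 32 mm bevelled plug, 5 mm deep, drops into the box's mouth with 2 mm play; seated, its origin is 35 mm above the box's. Starts right way up on the shelf, about 60 g; present even if its box is not. Origin: centre of the plug's underside, z up.
- lid_b: domed pewter lid of the middle seal box, 52 mm across, upright blue knob (14 mm diameter, 17 to 33 mm above its underside). A 40 mm bevelled plug, 5 mm deep, drops into the box's mouth with 2 mm play; seated, its origin is 35 mm above the box's. Starts right way up on the shelf, about 60 g; present even if its box is not. Origin: centre of the plug's underside, z up.
- lid_c: domed pewter lid of the large seal box, 60 mm across, upright brass-yellow knob (14 mm diameter, 17 to 33 mm above its underside). A 48 mm bevelled plug, 5 mm deep, drops into the box's mouth with 2 mm play; seated, its origin is 35 mm above the box's. Starts right way up on the shelf, about 60 g; present even if its box is not. Origin: centre of the plug's underside, z up.
- tray: fixed green tray, 84 mm (its x) by 244 mm (its y), outer walls and two dividers only 10 mm high and 4 mm thick, lined with grey felt; three compartments side by side along its y, 76 mm square inside with centres at y = -80, 0 and +80 mm (x = 0), each for one box; inner floor 4 mm above the shelf. Origin: centre of its underside, on the shelf.
- alarm: fixed black alarm box, 50 mm (x) by 96 mm (y) by 30 mm high, origin centre of its underside. Slot in its top face: 30 mm wide (x), 80 mm long (y), 8 mm deep, centred, holding the switch's white cap. Beside the slot, on the -x side, a red mark at the +y end (armed) and a green one at the -y end (off).
- alarm_switch (a joint): slide switch in the slot: 0 = off (cap at the green, -y end of its travel), 0.014 m = armed (cap at the red, +y end). It slides along the alarm box's +y with about 1.2 N of friction and stays where it is left; at either end 28 mm of free slot remains behind the cap for a fingertip.
- switch_cap (a point): centre of the top of the white ribbed switch cap, which is 18 mm (x) by 10 mm (y) by 7 mm high, its top 1 mm below the alarm box's face (29 mm above the shelf); at joint value q it lies at y = q - 7 mm (in mm), x = 0 of the alarm box
- tile: white ceramic tile of test casts, 70 x 90 x 7 mm, loose bystander; origin centre of underside
- impression: loose brown shellac seal impression, 58 mm diameter, 9 mm high, bystander; origin centre of underside
- folder: bone folder, 22 x 150 (its y) x 5 mm, loose bystander; origin centre of underside

How it is judged:
On the way, in this order (a step that is already met when the one before it is completed fails the run):
1. the switch is fully off (within 2.5 mm of the end) with no seal box in the tray yet (value of joint alarm_switch below 0.0025 m and (x of box_a in the frame of tray below -0.055 m or x of box_a in the frame of tray above 0.055 m or y of box_a in the frame of tray below -0.135 m or y of box_a in the frame of tray above 0.135 m or height (world z) of box_a above 0.03 m) and (x of box_b in the frame of tray below -0.055 m or x of box_b in the frame of tray above 0.055 m or y of box_b in the frame of tray below -0.135 m or y of box_b in the frame of tray above 0.135 m or height (world z) of box_b above 0.03 m) and (x of box_c in the frame of tray below -0.055 m or x of box_c in the frame of tray above 0.055 m or y of box_c in the frame of tray below -0.135 m or y of box_c in the frame of tray above 0.135 m or height (world z) of box_c above 0.03 m)), for 0.2 s.
2. with the switch still off, every seal box present stands in the tray closed with its own lid (value of joint alarm_switch below 0.0035 m and x of box_a in the frame of tray between -0.04 and 0.04 m and y of box_a in the frame of tray between -0.12 and 0.12 m and z of box_a in the frame of tray between 0.001 and 0.008 m and angle between each of box_a, box_b, box_c's own z axis and vertical below 0.08 rad and x of lid_a in the frame of box_a between -0.0045 and 0.0045 m and y of lid_a in the frame of box_a between -0.0045 and 0.0045 m and z of lid_a in the frame of box_a between 0.033 and 0.0372 m and angle between the z axis of lid_a and the z axis of box_a, either way round below 0.08 rad and x of box_b in the frame of tray between -0.04 and 0.04 m and y of box_b in the frame of tray between -0.12 and 0.12 m and z of box_b in the frame of tray between 0.001 and 0.008 m and x of lid_b in the frame of box_b between -0.0045 and 0.0045 m and y of lid_b in the frame of box_b between -0.0045 and 0.0045 m and z of lid_b in the frame of box_b between 0.033 and 0.0372 m and angle between the z axis of lid_b and the z axis of box_b, either way round below 0.08 rad and x of box_c in the frame of tray between -0.04 and 0.04 m and y of box_c in the frame of tray between -0.12 and 0.12 m and z of box_c in the frame of tray between 0.001 and 0.008 m and x of lid_c in the frame of box_c between -0.0045 and 0.0045 m and y of lid_c in the frame of box_c between -0.0045 and 0.0045 m and z of lid_c in the frame of box_c between 0.033 and 0.0372 m and angle between the z axis of lid_c and the z axis of box_c, either way round below 0.08 rad), for 0.2 s.
3. the switch is slid back to armed (value of joint alarm_switch above 0.0115 m), for 0.2 s.
At the end, for the whole second after the job is handed in: switch within 2.5 mm of its armed end; each box present upright (0.08 rad) on a tray compartment's floor (origin 1 to 8 mm above the tray's); its own lid centred within 4.5 mm in x and y, 33 to 37.2 mm above the box's origin, level on it within 0.08 rad; all at rest (value of joint alarm_switch above 0.0115 m and x of box_a in the frame of tray between -0.04 and 0.04 m and y of box_a in the frame of tray between -0.12 and 0.12 m and z of box_a in the frame of tray between 0.001 and 0.008 m and angle between each of box_a, box_b, box_c's own z axis and vertical below 0.08 rad and x of lid_a in the frame of box_a between -0.0045 and 0.0045 m and y of lid_a in the frame of box_a between -0.0045 and 0.0045 m and z of lid_a in the frame of box_a between 0.033 and 0.0372 m and angle between the z axis of lid_a and the z axis of box_a, either way round below 0.08 rad and x of box_b in the frame of tray between -0.04 and 0.04 m and y of box_b in the frame of tray between -0.12 and 0.12 m and z of box_b in the frame of tray between 0.001 and 0.008 m and x of lid_b in the frame of box_b between -0.0045 and 0.0045 m and y of lid_b in the frame of box_b between -0.0045 and 0.0045 m and z of lid_b in the frame of box_b between 0.033 and 0.0372 m and angle between the z axis of lid_b and the z axis of box_b, either way round below 0.08 rad and x of box_c in the frame of tray between -0.04 and 0.04 m and y of box_c in the frame of tray between -0.12 and 0.12 m and z of box_c in the frame of tray between 0.001 and 0.008 m and x of lid_c in the frame of box_c between -0.0045 and 0.0045 m and y of lid_c in the frame of box_c between -0.0045 and 0.0045 m and z of lid_c in the frame of box_c between 0.033 and 0.0372 m and angle between the z axis of lid_c and the z axis of box_c, either way round below 0.08 rad and linear speed of each of box_a, lid_a, box_b, lid_b, box_c, lid_c below 0.02 m/s); the robot touches nothing.
It fails at once if the tile of test casts is pushed more than 25 mm aside (distance of tile from where it was at the start of the episode above 0.025 m).
It fails at once if the seal impression is pushed more than 25 mm aside (distance of impression from where it was at the start of the episode above 0.025 m).
It fails at once if the bone folder is pushed more than 25 mm aside (distance of folder from where it was at the start of the episode above 0.025 m).
Of box_a, box_b, box_c only 2 to 3 are there at a start; the rules pass over those that are not, and their reading is None.
At some moment in a run one of box_a, lid_b, box_c, lid_a, box_b, lid_c may be knocked a few centimetres aside while the robot is not near it.
It also fails if it takes over 210 s, if anything falls off the work surface, if the arm or the gripper's body presses on something with over 40 N, if the wrist force passes 120 N, or if a joint passes its speed limit or range.

## Working session

There is one attempt and no reset: what is moved stays moved. The work goes in short steps, Python scripts to look and compute and a shell command to move; the robot and the scene stay as the last step left them, time stands still between calls to the robot, and variables do not carry over. Pictures are saved under pics/ and viewed, at most 14 in all, crops included, and the job is handed in when it is done.

```bash
ls; mkdir -p pics
cat > h.py <<'E'
import numpy as np, cv2
from plant import bot, capture
def cloud(c):
    h,w=c['depth'].shape
    u,v=np.meshgrid(np.arange(w),np.arange(h))
    K=np.array([[c['fx'],0,c['cx']],[0,c['fy'],c['cy']],[0,0,1]],float)
    p=cv2.undistortPoints(np.stack([u,v],-1).reshape(-1,1,2).astype(np.float64),K,np.array(c['dist_coeffs'],float)).reshape(h,w,2)
    d=c['depth']
    P=np.stack([p[...,0]*d,-p[...,1]*d,-d,np.ones_like(d)],-1)
    W=P@np.linalg.inv(np.array(c['world_to_cam'])).T
    W=W[...,:3]; W[d<=0]=np.nan
    return W
def topdown(c,z=None,res=0.0015,x0=0.1,x1=0.9,y0=-0.6,y1=0.6):
    pass
E
python3 - <<'E'
from h import *
for n in ('top','scene'):
    c=capture(n); cv2.imwrite(f'pics/{n}0.png',c['color']); np.savez(f'{n}0.npz',**{k:np.array(v) for k,v in c.items()})
    W=cloud(c); print(n,c['fx'],np.linalg.inv(np.array(c['world_to_cam']))[:3,3],W[::100,::100].round(3).tolist() if n=='top' else '')
print(bot.get_state())
E
```

```text
pics
top 423.1059936025591 [ 0.33414082 -0.01092419  1.12586981] [[[1.544, 1.467, -0.475], [1.536, 0.934, -0.457], [1.542, 0.466, -0.433], [1.539, 0.031, -0.381], [1.543, -0.375, -0.324], [1.539, -0.758, -0.24]], [[1.147, 1.533, -0.765], [0.839, 0.58, -0.001], [0.861, 0.278, 0.004], [0.89, -0.01, 0.001], [0.925, -0.302, -0.004], [1.375, -0.997, -0.741]], [[0.508, 0.823, -0.0], [0.539, 0.519, -0.003], [0.568, 0.236, -0.002], [0.595, -0.037, -0.002], [0.624, -0.312, -0.005], [0.653, -0.598, -0.001]], [[0.235, 0.722, 0.055], [0.268, 0.467, 0.001], [0.3, 0.199, -0.001], [0.328, -0.062, 0.001], [0.353, -0.315, 0.034], [0.376, -0.6, -0.001]], [[-0.036, 0.712, -0.0], [0.011, 0.43, -0.005], [0.048, 0.167, -0.002], [0.077, -0.087, -0.001], [0.099, -0.342, -0.001], [0.114, -0.612, -0.003]]]
scene 390.00224105653166 [1.14719377 0.52621605 1.13059611] 
{'clock': 0.1, 'joint_pos': array([ 1.06991505e+00,  1.58946009e-01,  1.59807996e+00,  1.84741508e-06,
        1.38621487e+00, -2.10072827e-01]), 'joint_velocities': array([ 0.00011779, -0.0003277 , -0.00224169, -0.00114917,  0.00149297,
        0.00040974]), 'joint_efforts': array([ 2.03272216e-04, -3.86504388e+01, -3.22958672e+01,  7.03335134e-02,
        3.39316973e-02, -3.63245408e-05]), 'tcp_pos': array([0.16460799, 0.55037225, 0.22475305]), 'orientation': array([ 1.44892520e-01,  9.89447057e-01, -7.72253765e-04, -2.87665962e-04]), 'contact_force': array([0.16685602, 0.86498499, 0.27918854]), 'wrist_torque': array([0.04399623, 0.00820113, 0.05990637]), 'gripper_force': 0.0, 'finger_gap': 0.9997363943059975}
```

View pics/top0.png

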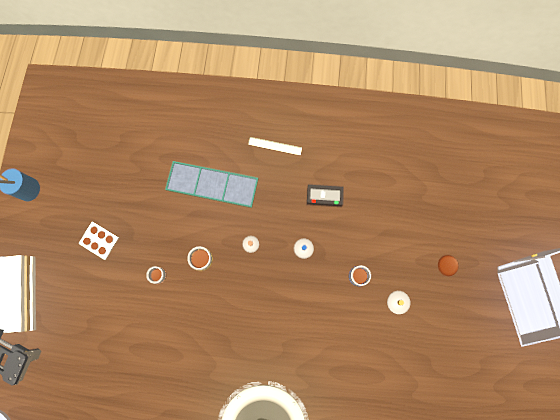

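View pics/scene0.png

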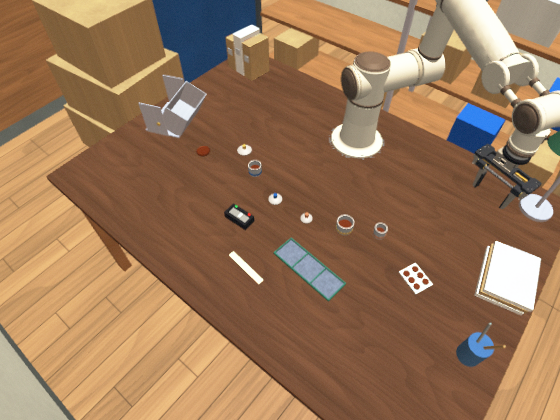

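The top view shows all three boxes, at (155,275), (200,258) and (361,275). The lids are copper (251,244), blue (304,248) and yellow (399,302). The tray is at (212,184), the alarm at (325,196) with red at its left end and green at its right, and the folder at (275,146). The tile is at (98,240) and the impression at (448,265).

```bash
cat >> h.py <<'E'
from scipy.optimize import least_squares
def fitc(P,r):   # robust circle-of-known-radius fit
    f=lambda q:np.hypot(P[:,0]-q[0],P[:,1]-q[1])-r
    s=least_squares(f,np.median(P,0)[:2],loss='soft_l1',f_scale=0.002)
    return s.x,np.sqrt(np.mean(s.fun**2)),len(P)
def near(W,s,rad,z0,z1):
    m=(np.hypot(W[...,0]-s[0],W[...,1]-s[1])<rad)&(W[...,2]>z0)&(W[...,2]<z1)
    return m
BR={'a':(44,36),'b':(52,44),'c':(60,52)}
def box(W,s,k,dz=0):
    m=near(W,s,0.045,0.031+dz,0.05+dz); P=W[m]
    return fitc(P,(BR[k][0]+BR[k][1])/4e3)
def lid(W,s,k,dz=0):  # centroid of dome; then knob
    m=near(W,s,0.040,0.006+dz,0.05+dz); P=W[m][:,:2]
    c,r=cv2.minEnclosingCircle(P.astype(np.float32)); 
    Kn=W[near(W,s,0.02,0.024+dz,0.05+dz)]
    return np.array(c).round(4),round(r,4),P.mean(0).round(4),len(P),(Kn.mean(0).round(4),len(Kn)) if len(Kn) else None
E
python3 - <<'E'
from h import *
px={'box1':(155,275),'box2':(200,258),'box3':(361,275),'la':(251,244),'lb':(304,248),'lc':(399,302),'tile':(98,240),'imp':(448,265),'fold':(275,146)}
c=dict(np.load('top0.npz'));W=cloud(c);S=dict(np.load('scene0.npz'));V=cloud(S)
s={k:np.nanmedian(W[v-2:v+3,u-2:u+3].reshape(-1,3),0) for k,(u,v) in px.items()}
for k in s: print(k,s[k].round(3))
for b in ('box1','box2','box3'):
    for n,X in(('top',W),('scene',V)):
        m=near(X,s[b],0.05,0.03,0.05); P=X[m]
        (cx,cy),r=cv2.minEnclosingCircle(P[:,:2].astype(np.float32)); print(b,n,round(cx,4),round(cy,4),'R',round(r,4),len(P), [(k,fitc(P,(BR[k][0]+BR[k][1])/4e3)[0].round(4),fitc(P,(BR[k][0]+BR[k][1])/4e3)[1].round(4)) for k in BR], P[:,2].max().round(3))
for l in 'abc':
    print(l,lid(W,s['l'+l],l),'\n   ',lid(V,s['l'+l],l))
for n,C,X in(('top',c,W),('scene',S,V)):
    hsv=cv2.cvtColor(C['color'],cv2.COLOR_BGR2HSV)
    T=(0.62,0.23) 
    g=cv2.inRange(hsv,(65,60,40),(95,255,255))>0
    g&=(X[...,2]>-.01)&(X[...,2]<.03)&(X[...,0]>.4)&(X[...,0]<.85)&(X[...,1]>.06)&(X[...,1]<.5)
    print(n,'tray',cv2.minAreaRect(X[g][:,:2].astype(np.float32)),g.sum())
    a=near(X,(.6,-.07),.09,.018,.045); 
    print('alarm',cv2.minAreaRect(X[a][:,:2].astype(np.float32)),X[a].mean(0),a.sum())
    al=X[a].mean(0); ar=near(X,al,.08,.0,.05)
    for nm,lo,hi in(('red',(0,120,80),(10,255,255)),('green',(45,100,60),(90,255,255)),('white',(0,0,190),(180,60,255))):
        q=ar&(cv2.inRange(hsv,lo,hi)>0); print(nm,X[q].mean(0).round(4),q.sum())
cv2.imwrite('pics/al.png',cv2.resize(np.hstack([c['color'][175:215,295:355],S['color'][195:235,210:270]]),None,fx=6,fy=6))
E
```

```text
box1 [0.351 0.323 0.02 ]
box2 [0.409 0.21  0.018]
box3 [ 0.408 -0.214  0.017]
la [0.458 0.079 0.031]
lb [ 0.462 -0.059  0.03 ]
lc [ 0.347 -0.314  0.029]
tile [0.427 0.5   0.005]
imp [ 0.457 -0.449  0.006]
fold [0.741 0.047 0.004]
box1 top 0.353 0.3183 R 0.0231 99 [('a', array([0.3524, 0.3168]), np.float64(0.0015)), ('b', array([0.3542, 0.3154]), np.float64(0.0048)), ('c', array([0.3599, 0.3122]), np.float64(0.0094))] 0.044
box1 scene 0.3537 0.3201 R 0.0231 69 [('a', array([0.3557, 0.319 ]), np.float64(0.0022)), ('b', array([0.3564, 0.3151]), np.float64(0.0056)), ('c', array([0.3589, 0.3075]), np.float64(0.0097))] 0.044
box2 top 0.4081 0.2101 R 0.0307 136 [('a', array([0.4076, 0.2101]), np.float64(0.0083)), ('b', array([0.4081, 0.2099]), np.float64(0.0044)), ('c', array([0.4084, 0.2094]), np.float64(0.0014))] 0.044
box2 scene 0.4101 0.2099 R 0.0319 98 [('a', array([0.4116, 0.2114]), np.float64(0.008)), ('b', array([0.4104, 0.2111]), np.float64(0.0042)), ('c', array([0.4102, 0.2112]), np.float64(0.0017))] 0.045
box3 top 0.4058 -0.2082 R 0.0266 114 [('a', array([ 0.4054, -0.2078]), np.f
[... 1062 characters left out ...]
4831025600433, 0.08524555712938309), 84.047607421875) 413
alarm ((0.6106383204460144, -0.10195048153400421), (0.05164172872900963, 0.0965346023440361), 1.7663427591323853) [ 0.61014358 -0.10225359  0.0254191 ] 665
red [ 0.5899 -0.0712  0.0287] 16
green [ 0.5924 -0.1322  0.0293] 15
white [ 0.6117 -0.1018  0.0215] 289
scene tray ((0.6143289804458618, 0.20741485059261322), (0.24969634413719177, 0.09152227640151978), 84.31351470947266) 387
alarm ((0.6142617464065552, -0.09954728186130524), (0.054408375173807144, 0.09992431104183197), 0.47154340147972107) [ 0.61423618 -0.0991464   0.02627854] 373
red [ 0.5908 -0.0766  0.0139] 22
green [ 0.593  -0.1316  0.0295] 8
white [ 0.6101 -0.1021  0.0232] 93
```

View pics/al.png

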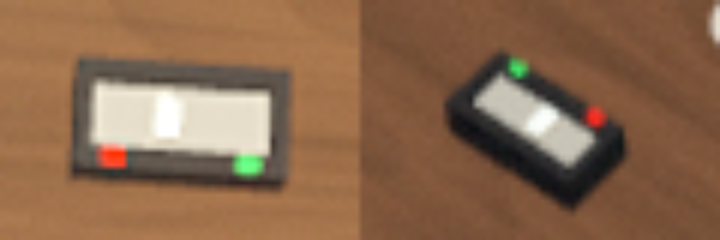

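Switch first. I'll go above the alarm with one finger over the red side of the slot and the gripper closing along the slot.

```bash
python3 -m jog '[{"slide":[0.62,-0.945,0],"rot":[0,0,0.42],"gripper":0},{"slide":[0.62,-0.945,0],"rot":[0,0,0.42],"gripper":0},{"slide":[0.62,-0.945,0],"rot":[0,0,0.42],"gripper":0},{"slide":[0.62,-0.945,0],"rot":[0,0,0.42],"gripper":0}]'
for i in 1 2 3 4 5; do python3 -m jog '[{"slide":[0.62,-0.945,0],"rot":[0,0,0],"gripper":0},{"slide":[0.62,-0.945,0],"rot":[0,0,0],"gripper":0},{"slide":[0.62,-0.945,0],"rot":[0,0,0],"gripper":0},{"slide":[0.62,-0.945,0],"rot":[0,0,0],"gripper":0}]'; done | tail -1
```

```text
clock: 0.43
tcp_pos: [0.2407, 0.4342, 0.2249]
orientation: [-0.021, 1.0, -0.001, 0.0]
contact_force: [-0.3, -0.0, -0.1]
finger_gap: 1.0
gripper_force: 0.0
gripper_force: 0.0
```

```bash
python3 -m jog '[{"slide":[0,0,-0.5],"rot":[0,0,0],"gripper":0},{"slide":[0,0,-1],"rot":[0,0,0],"gripper":0},{"slide":[0,0,-1],"rot":[0,0,0],"gripper":0},{"slide":[0,0,-1],"rot":[0,0,0],"gripper":0},{"slide":[0,0,-1],"rot":[0,0,0],"gripper":0}]'
```

```text
clock: 2.52
tcp_pos: [0.6096, -0.1272, 0.1037]
orientation: [-0.02, 1.0, 0.001, -0.003]
contact_force: [0.4, 1.0, 0.8]
finger_gap: 1.005
gripper_force: 0.0
```

```bash
python3 -m jog '[{"slide":[0.03,-0.025,-0.3],"rot":[0,0,0],"gripper":0},{"slide":[0.03,-0.025,-0.46],"rot":[0,0,0],"gripper":0},{"slide":[0.03,-0.025,-0.46],"rot":[0,0,0],"gripper":0},{"slide":[0.03,-0.025,-0.46],"rot":[0,0,0],"gripper":0},{"slide":[0.03,-0.025,-0.46],"rot":[0,0,0],"gripper":0}]'
python3 - <<'E'
from h import *
t=capture('top')['color'];s=capture('scene')['color']
cv2.imwrite('pics/b1.png',np.hstack([cv2.resize(t[165:235,285:365],(400,350),interpolation=2),cv2.resize(s[170:240,200:280],(400,350),interpolation=2)]))
E
```

```text
clock: 2.93
tcp_pos: [0.6172, -0.133, 0.0541]
orientation: [-0.02, 1.0, -0.001, 0.002]
contact_force: [0.0, -0.0, 0.4]
finger_gap: 1.001
gripper_force: 0.0
```

View pics/b1.png

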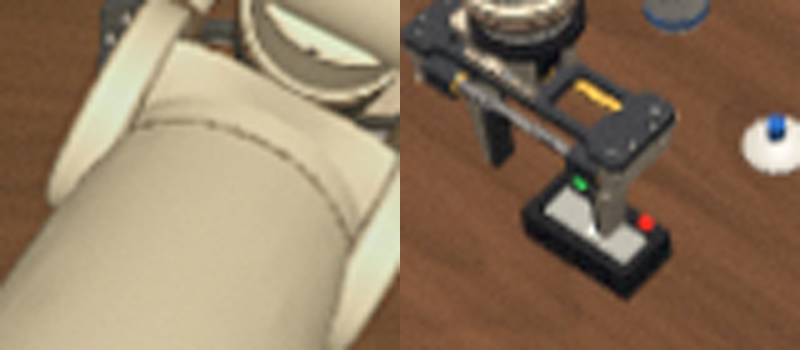

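The scene half of the picture shows the finger (about 605,215) standing over the slot between the cap and the red mark (645,222). The other finger is beyond the green end. I'll settle and check the pose.

```bash
python3 -m jog '[{"slide":[0,0,0],"rot":[0,0,0],"gripper":0},{"slide":[0,0,0],"rot":[0,0,0],"gripper":0},{"slide":[0,0,0],"rot":[0,0,0],"gripper":0},{"slide":[0,0,0],"rot":[0,0,0],"gripper":0}]'
```

```text
clock: 3.37
tcp_pos: [0.615, -0.1326, 0.0507]
orientation: [-0.02, 1.0, -0.0, 0.0]
contact_force: [0.8, -0.6, 0.6]
finger_gap: 1.001
gripper_force: 0.0
```

```bash
python3 -m jog '[{"slide":[-0.025,0.018,0],"rot":[0,0,0],"gripper":0},{"slide":[-0.025,0.018,-0.03],"rot":[0,0,0],"gripper":0},{"slide":[-0.025,0.018,-0.06],"rot":[0,0,0],"gripper":0},{"slide":[-0.025,0.018,-0.09],"rot":[0,0,0],"gripper":0},{"slide":[-0.025,0.018,-0.12],"rot":[0,0,0],"gripper":0},{"slide":[-0.025,0.018,-0.12],"rot":[0,0,0],"gripper":0},{"slide":[-0.025,0.018,-0.12],"rot":[0,0,0],"gripper":0},{"slide":[-0.025,0.018,-0.12],"rot":[0,0,0],"gripper":0}]'
```

```text
clock: 4.03
tcp_pos: [0.6119, -0.1304, 0.036]
orientation: [-0.02, 1.0, 0.0, 0.0]
contact_force: [0.1, 0.4, 0.0]
finger_gap: 1.002
gripper_force: 0.0
```

```bash
python3 -m jog '[{"slide":[0.002,-0.05,0],"rot":[0,0,0],"gripper":0},{"slide":[0.004,-0.1,0],"rot":[0,0,0],"gripper":0},{"slide":[0.006,-0.14,0],"rot":[0,0,0],"gripper":0},{"slide":[0.006,-0.14,0],"rot":[0,0,0],"gripper":0},{"slide":[0.006,-0.14,0],"rot":[0,0,0],"gripper":0}]'
python3 -m jog '[{"slide":[0,-0.012,0],"rot":[0,0,0],"gripper":0},{"slide":[0,-0.012,0],"rot":[0,0,0],"gripper":0},{"slide":[0,-0.012,0],"rot":[0,0,0],"gripper":0}]'
python3 -m jog '[{"slide":[0,-0.012,0],"rot":[0,0,0],"gripper":0},{"slide":[0,-0.012,0],"rot":[0,0,0],"gripper":0},{"slide":[0,-0.012,0],"rot":[0,0,0],"gripper":0}]'
```

```text
clock: 4.45
tcp_pos: [0.6127, -0.1479, 0.0361]
orientation: [-0.019, 1.0, -0.0, 0.0]
contact_force: [-0.2, 0.2, 0.7]
finger_gap: 0.998
gripper_force: 0.0
clock: 4.7
tcp_pos: [0.6127, -0.1487, 0.0361]
orientation: [-0.02, 1.0, -0.0, 0.0]
contact_force: [0.3, -0.1, -0.8]
finger_gap: 0.997
gripper_force: 0.0
clock: 4.95
tcp_pos: [0.6127, -0.1497, 0.036]
orientation: [-0.02, 1.0, 0.0, 0.0]
contact_force: [0.1, 1.2, 0.7]
finger_gap: 1.001
gripper_force: 0.9
```

```bash
for i in 1 2 3; do python3 -m jog '[{"slide":[0,-0.012,0],"rot":[0,0,0],"gripper":0},{"slide":[0,-0.012,0],"rot":[0,0,0],"gripper":0},{"slide":[0,-0.012,0],"rot":[0,0,0],"gripper":0}]' | egrep 'tcp|force|gap'; done
python3 - <<'E'
from h import *
s=capture('scene')['color']
cv2.imwrite('pics/b2.png',cv2.resize(s[170:240,200:280],(480,420),interpolation=2))
E
```

```text
tcp_pos: [0.6126, -0.1498, 0.0359]
contact_force: [0.4, 5.8, 1.0]
finger_gap: 0.998
gripper_force: 3.1
tcp_pos: [0.6126, -0.15, 0.0358]
contact_force: [1.6, 10.3, 2.1]
finger_gap: 0.997
gripper_force: 4.9
tcp_pos: [0.6126, -0.1501, 0.0356]
contact_force: [1.5, 13.8, 3.3]
finger_gap: 0.999
gripper_force: 6.8
```

View pics/b2.png

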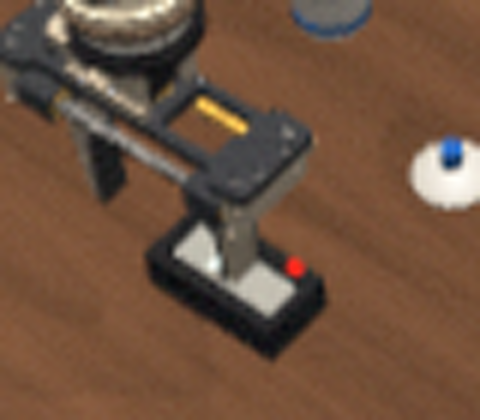

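Cap driven to the green-end stop: force rose to 14 N exactly at the predicted position. I'll back off, lift, and squeeze box b across y to check the camera against the arm.

```bash
python3 -m jog '[{"slide":[0,0.06,0],"rot":[0,0,0],"gripper":0},{"slide":[0,0.06,0],"rot":[0,0,0],"gripper":0},{"slide":[0,0.06,0.3],"rot":[0,0,0],"gripper":0},{"slide":[0,0.06,0.6],"rot":[0,0,0],"gripper":0},{"slide":[0,0.06,0.8],"rot":[0,0,0],"gripper":0},{"slide":[0,0.06,0.8],"rot":[0,0,0],"gripper":0}]' >/dev/null
for i in 1 2; do python3 -m jog '[{"slide":[-0.35,-0.27,0],"rot":[0,0,0],"gripper":0},{"slide":[-0.7,-0.27,0],"rot":[0,0,0],"gripper":0},{"slide":[-0.86,-0.27,0],"rot":[0,0,0],"gripper":0},{"slide":[-0.86,-0.27,0],"rot":[0,0,0],"gripper":0},{"slide":[-0.86,-0.27,0],"rot":[0,0,0],"gripper":0},{"slide":[-0.86,-0.27,0],"rot":[0,0,0],"gripper":0}]'; done | tail -6
python3 - <<'E'
from h import *
S=capture('scene');V=cloud(S);W=cloud(capture('top'))
print(box(V,(.407,-.2076),'b'),box(W,(.407,-.2076),'b'))
hsv=cv2.cvtColor(S['color'],cv2.COLOR_BGR2HSV)
q=near(V,(.612,-.102,0),.045,.012,.035)&(cv2.inRange(hsv,(0,0,215),(180,40,255))>0); print('cap',V[q].mean(0),q.sum())
E
```

```text
clock: 7.25
tcp_pos: [0.4078, -0.2127, 0.1328]
orientation: [-0.02, 1.0, -0.001, 0.001]
contact_force: [-0.1, 0.4, -0.1]
finger_gap: 0.996
gripper_force: 0.0
(array([ 0.40862965, -0.20747011]), np.float64(0.0022558927656130584), 65) (array([ 0.4055804 , -0.20761778]), np.float64(0.00121163584408836), 28)
cap [ 0.61244069 -0.10895304  0.02779698] 18
```

```bash
python3 -m jog '[{"slide":[0,0.042,-0.3],"rot":[0,0,0],"gripper":0},{"slide":[0,0.042,-0.6],"rot":[0,0,0],"gripper":0},{"slide":[0,0.042,-0.85],"rot":[0,0,0],"gripper":0},{"slide":[0,0.042,-0.9],"rot":[0,0,0],"gripper":0},{"slide":[0,0.042,-0.9],"rot":[0,0,0],"gripper":0},{"slide":[0,0.042,-0.9],"rot":[0,0,0],"gripper":0}]'
for i in 1 2; do python3 -m jog '[{"slide":[0,0,0],"rot":[0,0,0],"gripper":1},{"slide":[0,0,0],"rot":[0,0,0],"gripper":1},{"slide":[0,0,0],"rot":[0,0,0],"gripper":1},{"slide":[0,0,0],"rot":[0,0,0],"gripper":1},{"slide":[0,0,0],"rot":[0,0,0],"gripper":1},{"slide":[0,0,0],"rot":[0,0,0],"gripper":1}]';done
python3 - <<'E'
from h import *
V=cloud(capture('scene'))
print(box(V,(.407,-.2076),'b'))
E
```

```text
clock: 7.85
tcp_pos: [0.4074, -0.2075, 0.025]
orientation: [-0.02, 1.0, -0.0, 0.0]
contact_force: [0.3, 0.2, 0.6]
finger_gap: 1.004
gripper_force: 0.0
clock: 8.35
tcp_pos: [0.4064, -0.2073, 0.0244]
orientation: [-0.02, 1.0, -0.0, 0.0]
contact_force: [-0.1, -1.3, 1.3]
finger_gap: 0.587
gripper_force: 0.7
clock: 8.85
tcp_pos: [0.4065, -0.2074, 0.0244]
orientation: [-0.02, 1.0, -0.0, 0.0]
contact_force: [-1.0, -0.3, 4.7]
finger_gap: 0.561
gripper_force: 30.0
(array([ 0.40891123, -0.20498026]), np.float64(0.008448434633420493), 77)
```

```bash
python3 -m jog '[{"slide":[0,0,0],"rot":[0,0,0],"gripper":0},{"slide":[0,0,0],"rot":[0,0,0],"gripper":0},{"slide":[0,0,0],"rot":[0,0,0],"gripper":0},{"slide":[0,0,0],"rot":[0,0,0],"gripper":0},{"slide":[0,0,0],"rot":[0,0,0],"gripper":0},{"slide":[0,0,0],"rot":[0,0,0],"gripper":0}]' | grep gap
for i in 1 2; do python3 -m jog '[{"slide":[0,0,0],"rot":[0,0,-1],"gripper":0},{"slide":[0,0,0],"rot":[0,0,-1],"gripper":0},{"slide":[0,0,0],"rot":[0,0,-1],"gripper":0},{"slide":[0,0,0],"rot":[0,0,-1],"gripper":0},{"slide":[0,0,0],"rot":[0,0,-1],"gripper":0},{"slide":[0,0,0],"rot":[0,0,-1],"gripper":0},{"slide":[0,0,0],"rot":[0,0,-1],"gripper":0},{"slide":[0,0,0],"rot":[0,0,-1],"gripper":0}]' | egrep 'ori|gap|tcp|contact'; done
python3 -m jog '[{"slide":[0,0,0],"rot":[0,0,-0.185],"gripper":0},{"slide":[0,0,0],"rot":[0,0,-0.185],"gripper":0},{"slide":[0,0,0],"rot":[0,0,-0.185],"gripper":0},{"slide":[0,0,0],"rot":[0,0,-0.185],"gripper":1},{"slide":[0,0,0],"rot":[0,0,-0.185],"gripper":1},{"slide":[0,0,0],"rot":[0,0,-0.185],"gripper":1},{"slide":[0,0,0],"rot":[0,0,-0.185],"gripper":1},{"slide":[0,0,0],"rot":[0,0,-0.185],"gripper":1},{"slide":[0,0,0],"rot":[0,0,-0.185],"gripper":1},{"slide":[0,0,0],"rot":[0,0,-0.185],"gripper":1}]'
python3 -m jog '[{"slide":[0,0,0],"rot":[0,0,0],"gripper":1},{"slide":[0,0,0],"rot":[0,0,0],"gripper":1},{"slide":[0,0,0],"rot":[0,0,0],"gripper":1},{"slide":[0,0,0],"rot":[0,0,0],"gripper":1},{"slide":[0,0,0],"rot":[0,0,0],"gripper":1}]'
python3 -c "
from plant import bot; print(bot.get_state()['joint_pos'])"
```

```text
finger_gap: 0.971
tcp_pos: [0.4061, -0.2069, 0.0239]
orientation: [0.365, 0.931, 0.0, -0.0]
contact_force: [-0.1, 0.4, -0.9]
finger_gap: 0.998
tcp_pos: [0.4062, -0.2069, 0.024]
orientation: [0.693, 0.721, 0.0, -0.0]
contact_force: [0.9, 0.1, 0.0]
finger_gap: 0.996
clock: 11.57
tcp_pos: [0.4062, -0.2069, 0.024]
orientation: [0.744, 0.669, -0.0, -0.0]
contact_force: [0.6, 0.1, -0.1]
finger_gap: 0.57
gripper_force: 30.0
clock: 11.98
tcp_pos: [0.4062, -0.2069, 0.024]
orientation: [0.744, 0.669, -0.0, -0.0]
contact_force: [-0.0, -0.6, 0.3]
finger_gap: 0.568
gripper_force: 30.0
[-7.37361764e-01  1.28662637e-01  2.07489588e+00 -5.66362230e-05
  9.38145657e-01 -6.31185152e-01]
```

```bash
python3 -m jog '[{"slide":[0,0,0.2],"rot":[0,0,0],"gripper":1},{"slide":[0,0,0.5],"rot":[0,0,0],"gripper":1},{"slide":[0,0,0.8],"rot":[0,0,0],"gripper":1},{"slide":[0,0,0.88],"rot":[0,0,0],"gripper":1},{"slide":[0,0,0.88],"rot":[0,0,0],"gripper":1},{"slide":[0,0,0.88],"rot":[0,0,0],"gripper":1}]'
for i in 1 2 3; do python3 -m jog '[{"slide":[0.12,0.2,0],"rot":[0,0,0],"gripper":1},{"slide":[0.25,0.4,0],"rot":[0,0,0],"gripper":1},{"slide":[0.4,0.65,0],"rot":[0,0,0],"gripper":1},{"slide":[0.5,0.85,0],"rot":[0,0,0],"gripper":1},{"slide":[0.556,0.94,0],"rot":[0,0,0],"gripper":1},{"slide":[0.556,0.94,0],"rot":[0,0,0],"gripper":1},{"slide":[0.556,0.94,0],"rot":[0,0,0],"gripper":1}]';done | tail -6
python3 - <<'E'
from h import *
V=cloud(capture('scene'));W=cloud(capture('top'))
for n,X in(('t',W),('s',V)):
  for k,s in(('a',(.353,.318)),('c',(.408,.210))): print(n,k,box(X,s,k))
  for k,s in(('a',(.460,.0825)),('b',(.463,-.0585)),('c',(.3473,-.3178))): print(n,k,lid(X,s,k))
E
```

```text
clock: 12.48
tcp_pos: [0.4059, -0.2067, 0.1289]
orientation: [0.744, 0.669, -0.0, -0.0]
contact_force: [-1.0, 0.7, -2.1]
finger_gap: 0.564
gripper_force: 30.0
clock: 14.23
tcp_pos: [0.6059, 0.1298, 0.129]
orientation: [0.744, 0.668, -0.001, -0.0]
contact_force: [0.0, -0.1, -0.1]
finger_gap: 0.565
gripper_force: 30.0
  return _methods._mean(a, axis=axis, dtype=dtype,
  ret = um.true_divide(
Traceback (most recent call last):
  File "h.py", line 26, in box
    return fitc(P,(BR[k][0]+BR[k][1])/4e3)
  File "h.py", line 18, in fitc
    s=least_squares(f,np.median(P,0)[:2],loss='soft_l1',f_scale=0.002)
ValueError: Initial guess is outside of provided bounds
```

```bash
python3 -m jog '[{"slide":[0.005,0.012,-0.25],"rot":[0,0,0],"gripper":1},{"slide":[0.005,0.012,-0.5],"rot":[0,0,0],"gripper":1},{"slide":[0.005,0.012,-0.7],"rot":[0,0,0],"gripper":1},{"slide":[0.005,0.012,-0.78],"rot":[0,0,0],"gripper":1},{"slide":[0.005,0.012,-0.81],"rot":[0,0,0],"gripper":1},{"slide":[0.005,0.012,-0.83],"rot":[0,0,0],"gripper":1},{"slide":[0.005,0.012,-0.83],"rot":[0,0,0],"gripper":1},{"slide":[0.005,0.012,-0.83],"rot":[0,0,0],"gripper":1},{"slide":[0.005,0.012,-0.83],"rot":[0,0,0],"gripper":1}]'
python3 -m jog '[{"slide":[0,0,-0.008],"rot":[0,0,0],"gripper":1},{"slide":[0,0,-0.008],"rot":[0,0,0],"gripper":1},{"slide":[0,0,-0.008],"rot":[0,0,0],"gripper":1}]'
```

```text
clock: 15.08
tcp_pos: [0.6082, 0.1328, 0.0317]
orientation: [0.744, 0.669, 0.001, 0.001]
contact_force: [0.3, -0.7, -0.3]
finger_gap: 0.566
gripper_force: 30.0
clock: 15.33
tcp_pos: [0.6071, 0.1329, 0.0293]
orientation: [0.744, 0.669, 0.0, 0.0]
contact_force: [-0.6, -0.2, -2.1]
finger_gap: 0.568
gripper_force: 30.0
```

```bash
python3 -m jog '[{"slide":[0,0,0],"rot":[0,0,0],"gripper":1},{"slide":[0,0,0],"rot":[0,0,0],"gripper":0},{"slide":[0,0,0],"rot":[0,0,0],"gripper":0},{"slide":[0,0,0],"rot":[0,0,0],"gripper":0},{"slide":[0,0,0],"rot":[0,0,0],"gripper":0},{"slide":[0,0,0],"rot":[0,0,0],"gripper":0},{"slide":[0,0,0.2],"rot":[0,0,0],"gripper":0},{"slide":[0,0,0.5],"rot":[0,0,0],"gripper":0},{"slide":[0,0,0.85],"rot":[0,0,0],"gripper":0},{"slide":[0,0,0.85],"rot":[0,0,0],"gripper":0}]'
for i in 1 2; do python3 -m jog '[{"slide":[-0.3,-0.4,0],"rot":[0,0,0],"gripper":0},{"slide":[-0.5,-0.7,0],"rot":[0,0,0],"gripper":0},{"slide":[-0.6,-0.8,0],"rot":[0,0,0],"gripper":0},{"slide":[-0.6,-0.8,0],"rot":[0,0,0],"gripper":0},{"slide":[-0.6,-0.8,0],"rot":[0,0,0],"gripper":0}]';done | tail -6
cat >> h.py <<'E'
def tryf(f,*a):
    try: 
        with np.errstate(all='ignore'): return f(*a)
    except Exception: return 'hidden'
def survey(lids='abc',boxes='',tb={}):
    B={'a':(.353,.318),'b':(.406,-.207),'c':(.408,.210)};L={'a':(.460,.0825),'b':(.463,-.0585),'c':(.3473,-.3178)}
    for n in('top','scene'):
        X=cloud(capture(n))
        for k in boxes: print(n,'box',k,tryf(box,X,B[k],k))
        for k in tb: print(n,'traybox',k,tryf(box,X,tb[k],k,.004))
        for k in lids: print(n,'lid',k,tryf(lid,X,L[k],k))
E
python3 -W ignore -c "
from h import *; survey('abc','ac',{'b':(.607,.1325)})"
```

```text
clock: 16.17
tcp_pos: [0.6125, 0.1332, 0.1406]
orientation: [0.744, 0.669, 0.006, 0.005]
contact_force: [1.2, -0.1, 1.5]
finger_gap: 1.002
gripper_force: 0.0
clock: 17.0
tcp_pos: [0.4636, -0.0597, 0.1316]
orientation: [0.744, 0.668, 0.001, 0.001]
contact_force: [0.9, 0.2, 0.7]
finger_gap: 0.998
gripper_force: 0.0
top box a (array([0.3522245 , 0.31700175]), np.float64(0.0014776966369660822), 95)
top box c (array([0.40839803, 0.20952105]), np.float64(0.001326877257695526), 134)
top traybox b (array([0.60477206, 0.13186108]), np.float64(0.001332915457898439), 106)
top lid a (array([0.46  , 0.0829]), 0.0218, array([0.4591, 0.0823]), 202, (array([0.4602, 0.0823, 0.0317]), 21))
top lid b (array([ 0.4377, -0.0607]), 0.0013, array([ 0.4377, -0.0607]), 2, None)
top lid c (array([ 0.3483, -0.319 ]), 0.0315, array([ 0.3477, -0.3172]), 404, (array([ 0.3475, -0.3179,  0.0312]), 27))
scene box a (array([0.35531461, 0.31904409]), np.float64(0.0020953731806671316), 66)
scene box c (array([0.41059865, 0.21108818]), np.float64(0.0017282219304931175), 90)
scene traybox b (array([0.60946778, 0.13446614]), np.float64(0.0015745275630872622), 92)
scene lid a (array([0.4609, 0.0824]), 0.0262, array([0.4674, 0.0872]), 104, (array([0.4648, 0.0856, 0.0312]), 16))
scene lid b (array([ 0.4666, -0.0558]), 0.0266, array([ 0.47  , -0.0535]), 119, (array([ 0.4679, -0.0556,  0.0305]), 15))
scene lid c (array([ 0.3479, -0.3169]), 0.032, array([ 0.3533, -0.3136]), 124, (array([ 0.3501, -0.3182,  0.0313]), 13))
```

```bash
python3 -m jog '[{"slide":[0,0.014,-0.3],"rot":[0,0,0],"gripper":0.5},{"slide":[0,0.014,-0.6],"rot":[0,0,0],"gripper":0.5},{"slide":[0,0.014,-0.8],"rot":[0,0,0],"gripper":0.5},{"slide":[0,0.014,-0.83],"rot":[0,0,0],"gripper":0.5},{"slide":[0,0.014,-0.83],"rot":[0,0,0],"gripper":0.5},{"slide":[0,0.014,-0.83],"rot":[0,0,0],"gripper":0.5},{"slide":[0,0.014,-0.83],"rot":[0,0,0],"gripper":0.5}]'
```

```text
clock: 17.68
tcp_pos: [0.4651, -0.0577, 0.0334]
orientation: [0.743, 0.669, 0.001, 0.002]
contact_force: [0.6, -0.3, 0.3]
finger_gap: 0.513
gripper_force: 0.0
```

```bash
python3 -m jog '[{"slide":[0,0,-0.01],"rot":[0,0,0],"gripper":0.5},{"slide":[0,0,-0.01],"rot":[0,0,0],"gripper":0.5},{"slide":[0,0,-0.01],"rot":[0,0,0],"gripper":1},{"slide":[0,0,-0.01],"rot":[0,0,0],"gripper":1},{"slide":[0,0,-0.01],"rot":[0,0,0],"gripper":1},{"slide":[0,0,-0.01],"rot":[0,0,0],"gripper":1},{"slide":[0,0,-0.01],"rot":[0,0,0],"gripper":1},{"slide":[0,0,-0.01],"rot":[0,0,0],"gripper":1},{"slide":[0,0,-0.01],"rot":[0,0,0],"gripper":1},{"slide":[0,0,-0.01],"rot":[0,0,0],"gripper":1}]'
python3 -m jog '[{"slide":[0,0,0],"rot":[0,0,0],"gripper":1},{"slide":[0,0,0],"rot":[0,0,0],"gripper":1},{"slide":[0,0,0],"rot":[0,0,0],"gripper":1},{"slide":[0,0,0],"rot":[0,0,0],"gripper":1}]'
```

```text
clock: 18.52
tcp_pos: [0.4631, -0.0575, 0.0303]
orientation: [0.744, 0.669, 0.0, 0.0]
contact_force: [-0.4, 0.4, -0.0]
finger_gap: 0.14
gripper_force: 30.0
clock: 18.85
tcp_pos: [0.463, -0.0575, 0.0303]
orientation: [0.744, 0.669, 0.0, 0.0]
contact_force: [0.8, -0.1, 0.3]
finger_gap: 0.141
gripper_force: 30.0
```

```bash
python3 -m jog '[{"slide":[0,0,0.2],"rot":[0,0,0],"gripper":1},{"slide":[0,0,0.5],"rot":[0,0,0],"gripper":1},{"slide":[0,0,0.8],"rot":[0,0,0],"gripper":1},{"slide":[0,0,0.83],"rot":[0,0,0],"gripper":1},{"slide":[0,0,0.83],"rot":[0,0,0],"gripper":1},{"slide":[0,0,0.83],"rot":[0,0,0],"gripper":1}]'
for i in 1 2; do python3 -m jog '[{"slide":[0.15,0.2,0],"rot":[0,0,0],"gripper":1},{"slide":[0.3,0.4,0],"rot":[0,0,0],"gripper":1},{"slide":[0.5,0.67,0],"rot":[0,0,0],"gripper":1},{"slide":[0.6,0.794,0],"rot":[0,0,0],"gripper":1},{"slide":[0.6,0.794,0],"rot":[0,0,0],"gripper":1},{"slide":[0.6,0.794,0],"rot":[0,0,0],"gripper":1}]';done | tail -6
python3 -m jog '[{"slide":[0,0,-0.2],"rot":[0,0,0],"gripper":1},{"slide":[0,0,-0.35],"rot":[0,0,0],"gripper":1},{"slide":[0,0,-0.42],"rot":[0,0,0],"gripper":1},{"slide":[0,0,-0.42],"rot":[0,0,0],"gripper":1},{"slide":[0,0,-0.42],"rot":[0,0,0],"gripper":1},{"slide":[0,0,-0.42],"rot":[0,0,0],"gripper":1},{"slide":[0,0,-0.42],"rot":[0,0,0],"gripper":1},{"slide":[0,0,-0.42],"rot":[0,0,0],"gripper":1}]'
```

```text
clock: 19.35
tcp_pos: [0.4624, -0.0572, 0.1291]
orientation: [0.744, 0.669, -0.0, -0.0]
contact_force: [0.2, -0.1, -1.2]
finger_gap: 0.14
gripper_force: 30.0
clock: 20.35
tcp_pos: [0.6058, 0.1322, 0.1283]
orientation: [0.744, 0.669, -0.001, -0.001]
contact_force: [-0.5, -0.4, -1.0]
finger_gap: 0.136
gripper_force: 30.0
clock: 21.02
tcp_pos: [0.6077, 0.133, 0.0807]
orientation: [0.744, 0.669, 0.001, 0.001]
contact_force: [0.9, 0.0, 0.2]
finger_gap: 0.14
gripper_force: 30.0
```

```bash
python3 -m jog '[{"slide":[0,0,0],"rot":[0,0,0],"gripper":1},{"slide":[0,0,-0.02],"rot":[0,0,0],"gripper":1},{"slide":[0,0,-0.04],"rot":[0,0,0],"gripper":1},{"slide":[0,0,-0.06],"rot":[0,0,0],"gripper":1},{"slide":[0,0,-0.075],"rot":[0,0,0],"gripper":1},{"slide":[0,0,-0.075],"rot":[0,0,0],"gripper":1},{"slide":[0,0,-0.075],"rot":[0,0,0],"gripper":1},{"slide":[0,0,-0.075],"rot":[0,0,0],"gripper":1}]'
```

```text
clock: 21.68
tcp_pos: [0.607, 0.1331, 0.0704]
orientation: [0.744, 0.669, 0.0, 0.0]
contact_force: [0.3, 1.1, -0.3]
finger_gap: 0.142
gripper_force: 30.0
```

```bash
python3 -m jog '[{"slide":[0,0,0],"rot":[0,0,0],"gripper":0.5},{"slide":[0,0,0],"rot":[0,0,0],"gripper":0.5},{"slide":[0,0,0],"rot":[0,0,0],"gripper":0.5},{"slide":[0,0,0],"rot":[0,0,0],"gripper":0.5},{"slide":[0,0,0.2],"rot":[0,0,0],"gripper":0.5},{"slide":[0,0,0.5],"rot":[0,0,0],"gripper":0.5},{"slide":[0,0,0.5],"rot":[0,0,0],"gripper":0.5}]'
for i in 1 2; do python3 -m jog '[{"slide":[-0.4,0.16,0],"rot":[0,0,0],"gripper":0},{"slide":[-0.7,0.28,0],"rot":[0,0,0],"gripper":0},{"slide":[-0.825,0.32,0],"rot":[0,0,0],"gripper":0},{"slide":[-0.825,0.32,0],"rot":[0,0,0],"gripper":0},{"slide":[-0.825,0.32,0],"rot":[0,0,0],"gripper":0},{"slide":[-0.825,0.32,0],"rot":[0,0,0],"gripper":0}]';done | tail -6
python3 -W ignore - <<'E'
from h import *
survey('ac','ac')
for n in('top','scene'):
    X=cloud(capture(n)); print(n,lid(X,(.607,.1325),'b',.039))
c=capture('top'); cv2.imwrite('pics/c1.png',cv2.resize(np.hstack([c['color'][140:230,160:260],capture('scene')['color'][215:305,270:370]]),(800,360)))
E
```

```text
clock: 22.27
tcp_pos: [0.6113, 0.1334, 0.1378]
orientation: [0.744, 0.669, 0.004, 0.004]
contact_force: [1.2, -0.2, 1.1]
finger_gap: 0.502
gripper_force: 0.0
clock: 23.27
tcp_pos: [0.4111, 0.2096, 0.1312]
orientation: [0.744, 0.668, 0.001, 0.001]
contact_force: [-0.4, 0.2, 0.6]
finger_gap: 0.999
gripper_force: 0.0
top box a (array([0.35222605, 0.31635916]), np.float64(0.0015104833697971176), 64)
top box c (array([0.40841799, 0.20925684]), np.float64(0.0013518009306629178), 90)
top lid a (array([0.4598, 0.0825]), 0.0216, array([0.4594, 0.0821]), 198, (array([0.4601, 0.0823, 0.0322]), 21))
top lid c (array([ 0.3469, -0.3187]), 0.0309, array([ 0.3471, -0.3174]), 398, (array([ 0.3476, -0.3183,  0.0308]), 26))
scene box a (array([0.3552322 , 0.31923717]), np.float64(0.0018521764387433755), 62)
scene box c (array([0.41039077, 0.21079182]), np.float64(0.0018689762629999856), 85)
scene lid a (array([0.4638, 0.0855]), 0.0223, array([0.4677, 0.0873]), 101, (array([0.4642, 0.0857, 0.0307]), 16))
scene lid c (array([ 0.3496, -0.3158]), 0.0311, array([ 0.354 , -0.3128]), 119, (array([ 0.3501, -0.3169,  0.032 ]), 13))
top (array([0.6055, 0.1323]), 0.0261, array([0.6037, 0.1318]), 280, (array([0.605 , 0.1324, 0.0701]), 25))
scene (array([0.6084, 0.1341]), 0.0268, array([0.6118, 0.1363]), 163, (array([0.61  , 0.135 , 0.0703]), 18))
```

View pics/c1.png

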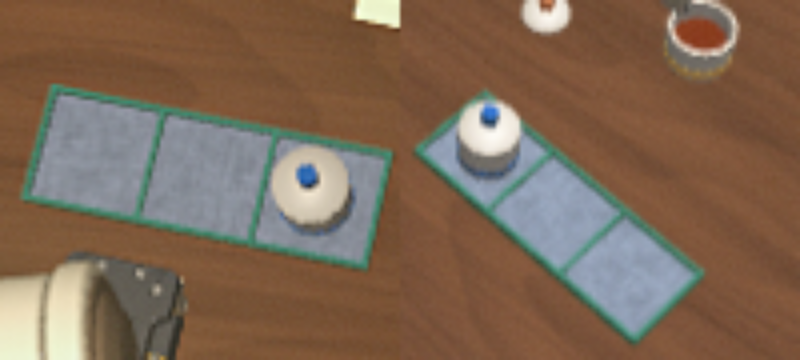

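The blue lid sits level on box b in the end compartment ((308,185) in the left half, (489,130) in the right), with the knob at the seated height. Box c is next.

```bash
python3 -m jog '[{"slide":[-0.01,0,-0.3],"rot":[0,0,0],"gripper":0},{"slide":[-0.01,0,-0.6],"rot":[0,0,0],"gripper":0},{"slide":[-0.01,0,-0.82],"rot":[0,0,0],"gripper":0},{"slide":[-0.01,0,-0.87],"rot":[0,0,0],"gripper":0},{"slide":[-0.01,0,-0.87],"rot":[0,0,0],"gripper":0},{"slide":[-0.01,0,-0.87],"rot":[0,0,0],"gripper":0},{"slide":[-0.01,0,-0.87],"rot":[0,0,0],"gripper":0},{"slide":[-0.01,0,-0.87],"rot":[0,0,0],"gripper":0}]'
python3 -m jog '[{"slide":[0,0,0],"rot":[0,0,0],"gripper":1},{"slide":[0,0,0],"rot":[0,0,0],"gripper":1},{"slide":[0,0,0],"rot":[0,0,0],"gripper":1},{"slide":[0,0,0],"rot":[0,0,0],"gripper":1},{"slide":[0,0,0],"rot":[0,0,0],"gripper":1},{"slide":[0,0,0],"rot":[0,0,0],"gripper":1},{"slide":[0,0,0],"rot":[0,0,0],"gripper":1},{"slide":[0,0,0],"rot":[0,0,0],"gripper":1},{"slide":[0,0,0],"rot":[0,0,0],"gripper":1},{"slide":[0,0,0],"rot":[0,0,0],"gripper":1}]'
```

```text
clock: 24.23
tcp_pos: [0.4096, 0.2103, 0.028]
orientation: [0.744, 0.669, 0.002, 0.001]
contact_force: [0.2, -0.2, -0.5]
finger_gap: 1.0
gripper_force: 0.0
clock: 25.07
tcp_pos: [0.4078, 0.2099, 0.0262]
orientation: [0.744, 0.669, 0.0, 0.0]
contact_force: [-0.7, 0.0, 2.9]
finger_gap: 0.652
gripper_force: 30.0
```

```bash
python3 -m jog '[{"slide":[0,0,0.2],"rot":[0,0,0],"gripper":1},{"slide":[0,0,0.5],"rot":[0,0,0],"gripper":1},{"slide":[0,0,0.8],"rot":[0,0,0],"gripper":1},{"slide":[0,0,0.85],"rot":[0,0,0],"gripper":1},{"slide":[0,0,0.85],"rot":[0,0,0],"gripper":1},{"slide":[0,0,0.85],"rot":[0,0,0],"gripper":1}]' | egrep 'gap|tcp'
for i in 1 2; do python3 -m jog '[{"slide":[0.2,0.006,0],"rot":[0,0,0],"gripper":1},{"slide":[0.45,0.006,0],"rot":[0,0,0],"gripper":1},{"slide":[0.7,0.006,0],"rot":[0,0,0],"gripper":1},{"slide":[0.86,0.006,0],"rot":[0,0,0],"gripper":1},{"slide":[0.86,0.006,0],"rot":[0,0,0],"gripper":1},{"slide":[0.86,0.006,0],"rot":[0,0,0],"gripper":1},{"slide":[0.86,0.006,0],"rot":[0,0,0],"gripper":1}]';done | tail -6
python3 -m jog '[{"slide":[0,0,-0.25],"rot":[0,0,0],"gripper":1},{"slide":[0,0,-0.5],"rot":[0,0,0],"gripper":1},{"slide":[0,0,-0.7],"rot":[0,0,0],"gripper":1},{"slide":[0,0,-0.77],"rot":[0,0,0],"gripper":1},{"slide":[0,0,-0.79],"rot":[0,0,0],"gripper":1},{"slide":[0,0,-0.8],"rot":[0,0,0],"gripper":1},{"slide":[0,0,-0.8],"rot":[0,0,0],"gripper":1},{"slide":[0,0,-0.8],"rot":[0,0,0],"gripper":1},{"slide":[0,0,-0.8],"rot":[0,0,0],"gripper":1},{"slide":[0,0,-0.8],"rot":[0,0,0],"gripper":1}]'
```

```text
tcp_pos: [0.4071, 0.2098, 0.1271]
finger_gap: 0.652
clock: 26.73
tcp_pos: [0.6122, 0.2116, 0.1271]
orientation: [0.743, 0.669, -0.001, -0.001]
contact_force: [0.8, -0.1, -1.6]
finger_gap: 0.655
gripper_force: 30.0
clock: 27.57
tcp_pos: [0.6149, 0.2115, 0.0332]
orientation: [0.744, 0.669, 0.001, 0.001]
contact_force: [0.4, -0.0, -1.0]
finger_gap: 0.65
gripper_force: 30.0
```

```bash
python3 -m jog '[{"slide":[0,0,-0.012],"rot":[0,0,0],"gripper":1},{"slide":[0,0,-0.012],"rot":[0,0,0],"gripper":1},{"slide":[0,0,-0.012],"rot":[0,0,0],"gripper":1},{"slide":[0,0,-0.012],"rot":[0,0,0],"gripper":1}]'
python3 -m jog '[{"slide":[0,0,0],"rot":[0,0,0],"gripper":0},{"slide":[0,0,0],"rot":[0,0,0],"gripper":0},{"slide":[0,0,0],"rot":[0,0,0],"gripper":0},{"slide":[0,0,0],"rot":[0,0,0],"gripper":0},{"slide":[0,0,0],"rot":[0,0,0],"gripper":0},{"slide":[0,0,0.2],"rot":[0,0,0],"gripper":0},{"slide":[0,0,0.5],"rot":[0,0,0],"gripper":0},{"slide":[0,0,0.83],"rot":[0,0,0],"gripper":0},{"slide":[0,0,0.83],"rot":[0,0,0],"gripper":0}]'
for i in 1 2 3 4 5; do python3 -m jog '[{"slide":[-0.15,-0.3,0],"rot":[0,0,0],"gripper":0},{"slide":[-0.3,-0.6,0],"rot":[0,0,0],"gripper":0},{"slide":[-0.443,-0.8825,0],"rot":[0,0,0],"gripper":0},{"slide":[-0.443,-0.8825,0],"rot":[0,0,0],"gripper":0},{"slide":[-0.443,-0.8825,0],"rot":[0,0,0],"gripper":0}]';done | tail -6
python3 -W ignore -c "
from h import *; survey('abc','ac',{'c':(.6145,.2113)})"
```

```text
clock: 27.9
tcp_pos: [0.6141, 0.2113, 0.0305]
orientation: [0.744, 0.669, -0.0, -0.0]
contact_force: [0.5, -0.2, -1.5]
finger_gap: 0.652
gripper_force: 30.0
clock: 28.65
tcp_pos: [0.6195, 0.2123, 0.1399]
orientation: [0.744, 0.669, 0.006, 0.004]
contact_force: [1.5, -0.3, 2.7]
finger_gap: 1.004
gripper_force: 0.0
clock: 30.73
tcp_pos: [0.3497, -0.3176, 0.1303]
orientation: [0.744, 0.669, 0.001, -0.0]
contact_force: [0.3, 0.4, -0.5]
finger_gap: 1.0
gripper_force: 0.0
top box a (array([0.35229747, 0.317049  ]), np.float64(0.001488605183382847), 95)
top box c hidden
top traybox c (array([0.61189162, 0.21034237]), np.float64(0.0011884894050854704), 117)
top lid a (array([0.46  , 0.0828]), 0.0218, array([0.4593, 0.0826]), 199, (array([0.46  , 0.0821, 0.0317]), 22))
top lid b (array([0., 0.]), 0.0, array([nan, nan]), 0, None)
top lid c (array([ 0.3494, -0.3174]), 0.0301, array([ 0.355 , -0.3124]), 255, (array([ 0.3482, -0.3171,  0.0312]), 23))
scene box a (array([0.3552592 , 0.31916182]), np.float64(0.0021041815831537836), 63)
scene box c hidden
scene traybox c (array([0.61636198, 0.212531  ]), np.float64(0.0015701330160859148), 102)
scene lid a (array([0.4561, 0.0867]), 0.0286, array([0.4673, 0.0878]), 104, (array([0.4645, 0.0856, 0.0309]), 16))
scene lid b (array([ 0.4613, -0.077 ]), 0.0251, array([ 0.4672, -0.0806]), 4, None)
scene lid c (array([ 0.3493, -0.3236]), 0.0378, array([ 0.3536, -0.3134]), 126, (array([ 0.35  , -0.3169,  0.0311]), 14))
```

```bash
python3 -m jog '[{"slide":[-0.01,0,-0.3],"rot":[0,0,0],"gripper":0.5},{"slide":[-0.01,0,-0.6],"rot":[0,0,0],"gripper":0.5},{"slide":[-0.01,0,-0.8],"rot":[0,0,0],"gripper":0.5},{"slide":[-0.01,0,-0.825],"rot":[0,0,0],"gripper":0.5},{"slide":[-0.01,0,-0.825],"rot":[0,0,0],"gripper":0.5},{"slide":[-0.01,0,-0.825],"rot":[0,0,0],"gripper":0.5},{"slide":[-0.01,0,-0.825],"rot":[0,0,0],"gripper":0.5},{"slide":[-0.01,0,-0.825],"rot":[0,0,0],"gripper":0.5},{"slide":[-0.01,0,-0.825],"rot":[0,0,0],"gripper":0.5},{"slide":[-0.01,0,-0.825],"rot":[0,0,0],"gripper":0.5}]'
```

```text
clock: 31.67
tcp_pos: [0.3476, -0.3188, 0.0322]
orientation: [0.744, 0.669, -0.0, 0.001]
contact_force: [0.5, -0.5, -0.1]
finger_gap: 0.503
gripper_force: 0.0
```

```bash
python3 -m jog '[{"slide":[0,0.01,-0.013],"rot":[0,0,0],"gripper":0.5},{"slide":[0,0.01,-0.013],"rot":[0,0,0],"gripper":0.5},{"slide":[0,0.01,-0.013],"rot":[0,0,0],"gripper":1},{"slide":[0,0.01,-0.013],"rot":[0,0,0],"gripper":1},{"slide":[0,0.01,-0.013],"rot":[0,0,0],"gripper":1},{"slide":[0,0.01,-0.013],"rot":[0,0,0],"gripper":1},{"slide":[0,0.01,-0.013],"rot":[0,0,0],"gripper":1},{"slide":[0,0.01,-0.013],"rot":[0,0,0],"gripper":1},{"slide":[0,0.01,-0.013],"rot":[0,0,0],"gripper":1},{"slide":[0,0.01,-0.013],"rot":[0,0,0],"gripper":1}]'
python3 -m jog '[{"slide":[0,0,0],"rot":[0,0,0],"gripper":1},{"slide":[0,0,0.2],"rot":[0,0,0],"gripper":1},{"slide":[0,0,0.5],"rot":[0,0,0],"gripper":1},{"slide":[0,0,0.9],"rot":[0,0,0],"gripper":1},{"slide":[0,0,0.9],"rot":[0,0,0],"gripper":1},{"slide":[0,0,0.9],"rot":[0,0,0],"gripper":1},{"slide":[0,0,0.9],"rot":[0,0,0],"gripper":1}]'
```

```text
clock: 32.5
tcp_pos: [0.3472, -0.317, 0.0296]
orientation: [0.744, 0.669, -0.0, 0.0]
contact_force: [-0.0, -1.1, 0.0]
finger_gap: 0.141
gripper_force: 30.0
clock: 33.08
tcp_pos: [0.347, -0.3168, 0.1373]
orientation: [0.744, 0.669, -0.0, 0.0]
contact_force: [-0.5, 0.9, -2.0]
finger_gap: 0.141
gripper_force: 30.0
```

```bash
for i in 1 2 3 4 5; do python3 -m jog '[{"slide":[0.12,0.24,0],"rot":[0,0,0],"gripper":1},{"slide":[0.24,0.48,0],"rot":[0,0,0],"gripper":1},{"slide":[0.37,0.73,0],"rot":[0,0,0],"gripper":1},{"slide":[0.445,0.882,0],"rot":[0,0,0],"gripper":1},{"slide":[0.445,0.882,0],"rot":[0,0,0],"gripper":1},{"slide":[0.445,0.882,0],"rot":[0,0,0],"gripper":1}]';done | tail -6
python3 -m jog '[{"slide":[0,0,-0.2],"rot":[0,0,0],"gripper":1},{"slide":[0,0,-0.4],"rot":[0,0,0],"gripper":1},{"slide":[0,0,-0.48],"rot":[0,0,0],"gripper":1},{"slide":[0,0,-0.48],"rot":[0,0,0],"gripper":1},{"slide":[0,0,-0.48],"rot":[0,0,0],"gripper":1},{"slide":[0,0,-0.48],"rot":[0,0,0],"gripper":1},{"slide":[0,0,-0.48],"rot":[0,0,0],"gripper":1},{"slide":[0,0,-0.48],"rot":[0,0,0],"gripper":1},{"slide":[0,0,-0.48],"rot":[0,0,0],"gripper":1},{"slide":[0,0,-0.48],"rot":[0,0,0],"gripper":1}]'
```

```text
clock: 35.58
tcp_pos: [0.6141, 0.2102, 0.1372]
orientation: [0.744, 0.668, -0.001, 0.0]
contact_force: [-0.0, -0.2, -1.8]
finger_gap: 0.143
gripper_force: 30.0
clock: 36.42
tcp_pos: [0.6145, 0.2124, 0.0807]
orientation: [0.744, 0.669, 0.0, 0.0]
contact_force: [-0.0, 0.4, -0.3]
finger_gap: 0.141
gripper_force: 30.0
```

```bash
python3 -m jog '[{"slide":[0,-0.003,0],"rot":[0,0,0],"gripper":1},{"slide":[0,-0.003,-0.02],"rot":[0,0,0],"gripper":1},{"slide":[0,-0.003,-0.04],"rot":[0,0,0],"gripper":1},{"slide":[0,-0.003,-0.06],"rot":[0,0,0],"gripper":1},{"slide":[0,-0.003,-0.08],"rot":[0,0,0],"gripper":1},{"slide":[0,-0.003,-0.09],"rot":[0,0,0],"gripper":1},{"slide":[0,-0.003,-0.09],"rot":[0,0,0],"gripper":1},{"slide":[0,-0.003,-0.09],"rot":[0,0,0],"gripper":1},{"slide":[0,-0.003,-0.09],"rot":[0,0,0],"gripper":1}]'
```

```text
clock: 37.17
tcp_pos: [0.6142, 0.2119, 0.0693]
orientation: [0.744, 0.669, 0.0, 0.0]
contact_force: [-0.1, -0.2, 0.3]
finger_gap: 0.142
gripper_force: 30.0
```

```bash
python3 -m jog '[{"slide":[0,0,0],"rot":[0,0,0],"gripper":0.5},{"slide":[0,0,0],"rot":[0,0,0],"gripper":0.5},{"slide":[0,0,0],"rot":[0,0,0],"gripper":0.5},{"slide":[0,0,0],"rot":[0,0,0],"gripper":0.5},{"slide":[0,0,0.2],"rot":[0,0,0],"gripper":0.5},{"slide":[0,0,0.5],"rot":[0,0,0],"gripper":0.5},{"slide":[0,0,0.5],"rot":[0,0,0],"gripper":0.5}]' | egrep 'tcp|gap'
for i in 1 2 3; do python3 -m jog '[{"slide":[-0.3,0.12,0],"rot":[0,0,0],"gripper":0},{"slide":[-0.6,0.24,0],"rot":[0,0,0],"gripper":0},{"slide":[-0.724,0.295,0],"rot":[0,0,0],"gripper":0},{"slide":[-0.724,0.295,0],"rot":[0,0,0],"gripper":0},{"slide":[-0.724,0.295,0],"rot":[0,0,0],"gripper":0},{"slide":[-0.724,0.295,0],"rot":[0,0,0],"gripper":0}]';done | tail -6
python3 -W ignore - <<'E'
from h import *
survey('a','a')
for n in('top','scene'):
    X=cloud(capture(n)); print(n,lid(X,(.607,.1325),'b',.039),lid(X,(.614,.2115),'c',.039))
E
```

```text
tcp_pos: [0.6184, 0.2127, 0.1369]
finger_gap: 0.501
clock: 39.25
tcp_pos: [0.3556, 0.3178, 0.1297]
orientation: [0.744, 0.668, 0.001, 0.0]
contact_force: [0.2, -0.0, 0.6]
finger_gap: 1.002
gripper_force: 0.0
top box a (array([0.35222694, 0.31680771]), np.float64(0.0014865383032141614), 99)
top lid a (array([0.467 , 0.0801]), 0.0286, array([0.4594, 0.0823]), 203, (array([0.4603, 0.0824, 0.0308]), 21))
scene box a (array([0.35496904, 0.31889545]), np.float64(0.0020339790693694186), 53)
scene lid a (array([0.4573, 0.0827]), 0.0303, array([0.4677, 0.0871]), 105, (array([0.4644, 0.0854, 0.0323]), 14))
top (array([0.6053, 0.1327]), 0.0259, array([0.6038, 0.1318]), 282, (array([0.6049, 0.1323, 0.0696]), 26)) (array([0.6125, 0.2098]), 0.0305, array([0.6104, 0.209 ]), 375, (array([0.612 , 0.2093, 0.0694]), 26))
scene (array([0.6077, 0.1347]), 0.027, array([0.612 , 0.1366]), 165, (array([0.6104, 0.1352, 0.0693]), 21)) (array([0.6157, 0.2126]), 0.0311, array([0.6185, 0.2135]), 240, (array([0.6166, 0.212 , 0.0714]), 21))
```

```bash
python3 -m jog '[{"slide":[-0.008,0,-0.3],"rot":[0,0,0],"gripper":0},{"slide":[-0.008,0,-0.6],"rot":[0,0,0],"gripper":0},{"slide":[-0.008,0,-0.82],"rot":[0,0,0],"gripper":0},{"slide":[-0.008,0,-0.86],"rot":[0,0,0],"gripper":0},{"slide":[-0.008,0,-0.86],"rot":[0,0,0],"gripper":0},{"slide":[-0.008,0,-0.86],"rot":[0,0,0],"gripper":0},{"slide":[-0.008,0,-0.86],"rot":[0,0,0],"gripper":0},{"slide":[-0.008,0,-0.86],"rot":[0,0,0],"gripper":0}]'
python3 -m jog '[{"slide":[0,0,0],"rot":[0,0,0],"gripper":1},{"slide":[0,0,0],"rot":[0,0,0],"gripper":1},{"slide":[0,0,0],"rot":[0,0,0],"gripper":1},{"slide":[0,0,0],"rot":[0,0,0],"gripper":1},{"slide":[0,0,0],"rot":[0,0,0],"gripper":1},{"slide":[0,0,0],"rot":[0,0,0],"gripper":1},{"slide":[0,0,0],"rot":[0,0,0],"gripper":1},{"slide":[0,0,0],"rot":[0,0,0],"gripper":1},{"slide":[0,0,0],"rot":[0,0,0],"gripper":1},{"slide":[0,0,0],"rot":[0,0,0],"gripper":1}]'
python3 -m jog '[{"slide":[0,0,0],"rot":[0,0,0],"gripper":1},{"slide":[0,0,0],"rot":[0,0,0],"gripper":1},{"slide":[0,0,0],"rot":[0,0,0],"gripper":1}]'
```

```text
clock: 40.12
tcp_pos: [0.3543, 0.3189, 0.0281]
orientation: [0.744, 0.669, 0.002, 0.001]
contact_force: [-0.3, -0.4, -0.3]
finger_gap: 1.003
gripper_force: 0.0
clock: 40.95
tcp_pos: [0.3526, 0.3181, 0.026]
orientation: [0.744, 0.669, -0.0, 0.0]
contact_force: [-0.2, 0.8, -0.0]
finger_gap: 0.466
gripper_force: 30.0
clock: 41.2
tcp_pos: [0.3525, 0.3181, 0.026]
orientation: [0.744, 0.669, -0.0, -0.0]
contact_force: [0.8, -1.5, 0.1]
finger_gap: 0.469
gripper_force: 30.0
```

```bash
python3 -m jog '[{"slide":[0,0,0.2],"rot":[0,0,0],"gripper":1},{"slide":[0,0,0.5],"rot":[0,0,0],"gripper":1},{"slide":[0,0,0.8],"rot":[0,0,0],"gripper":1},{"slide":[0,0,0.85],"rot":[0,0,0],"gripper":1},{"slide":[0,0,0.85],"rot":[0,0,0],"gripper":1},{"slide":[0,0,0.85],"rot":[0,0,0],"gripper":1}]' | egrep 'gap|tcp'
for i in 1 2 3; do python3 -m jog '[{"slide":[0.2,-0.02,0],"rot":[0,0,0],"gripper":1},{"slide":[0.45,-0.04,0],"rot":[0,0,0],"gripper":1},{"slide":[0.65,-0.06,0],"rot":[0,0,0],"gripper":1},{"slide":[0.75,-0.076,0],"rot":[0,0,0],"gripper":1},{"slide":[0.75,-0.076,0],"rot":[0,0,0],"gripper":1},{"slide":[0.75,-0.076,0],"rot":[0,0,0],"gripper":1}]';done | tail -6
python3 -m jog '[{"slide":[0,0,-0.25],"rot":[0,0,0],"gripper":1},{"slide":[0,0,-0.5],"rot":[0,0,0],"gripper":1},{"slide":[0,0,-0.7],"rot":[0,0,0],"gripper":1},{"slide":[0,0,-0.77],"rot":[0,0,0],"gripper":1},{"slide":[0,0,-0.79],"rot":[0,0,0],"gripper":1},{"slide":[0,0,-0.8],"rot":[0,0,0],"gripper":1},{"slide":[0,0,-0.8],"rot":[0,0,0],"gripper":1},{"slide":[0,0,-0.8],"rot":[0,0,0],"gripper":1},{"slide":[0,0,-0.8],"rot":[0,0,0],"gripper":1},{"slide":[0,0,-0.8],"rot":[0,0,0],"gripper":1}]'
```

```text
tcp_pos: [0.3522, 0.3179, 0.1275]
finger_gap: 0.466
clock: 43.2
tcp_pos: [0.6208, 0.2913, 0.1275]
orientation: [0.743, 0.669, -0.001, -0.001]
contact_force: [-0.5, -0.0, -1.6]
finger_gap: 0.465
gripper_force: 30.0
clock: 44.03
tcp_pos: [0.6233, 0.2909, 0.0333]
orientation: [0.744, 0.669, 0.001, 0.0]
contact_force: [0.6, -0.1, -0.4]
finger_gap: 0.464
gripper_force: 30.0
```

```bash
python3 -m jog '[{"slide":[0,0,-0.012],"rot":[0,0,0],"gripper":1},{"slide":[0,0,-0.012],"rot":[0,0,0],"gripper":1},{"slide":[0,0,-0.012],"rot":[0,0,0],"gripper":1},{"slide":[0,0,-0.012],"rot":[0,0,0],"gripper":1}]'
```

```text
clock: 44.37
tcp_pos: [0.6225, 0.2907, 0.0305]
orientation: [0.744, 0.669, -0.0, -0.0]
contact_force: [0.2, -0.7, -0.8]
finger_gap: 0.464
gripper_force: 30.0
```

```bash
python3 -m jog '[{"slide":[0,0,0],"rot":[0,0,0],"gripper":0},{"slide":[0,0,0],"rot":[0,0,0],"gripper":0},{"slide":[0,0,0],"rot":[0,0,0],"gripper":0},{"slide":[0,0,0],"rot":[0,0,0],"gripper":0},{"slide":[0,0,0],"rot":[0,0,0],"gripper":0},{"slide":[0,0,0.2],"rot":[0,0,0],"gripper":0},{"slide":[0,0,0.5],"rot":[0,0,0],"gripper":0},{"slide":[0,0,0.83],"rot":[0,0,0],"gripper":0},{"slide":[0,0,0.83],"rot":[0,0,0],"gripper":0}]' | egrep 'tcp|gap'
for i in 1 2; do python3 -m jog '[{"slide":[-0.22,-0.3,0],"rot":[0,0,0],"gripper":0},{"slide":[-0.45,-0.6,0],"rot":[0,0,0],"gripper":0},{"slide":[-0.675,-0.865,0],"rot":[0,0,0],"gripper":0},{"slide":[-0.675,-0.865,0],"rot":[0,0,0],"gripper":0},{"slide":[-0.675,-0.865,0],"rot":[0,0,0],"gripper":0},{"slide":[-0.675,-0.865,0],"rot":[0,0,0],"gripper":0}]';done | tail -6
python3 -W ignore -c "
from h import *; survey('a','',{'a':(.6225,.2907)})"
python3 -m jog '[{"slide":[0,0,-0.3],"rot":[0,0,0],"gripper":0.5},{"slide":[0,0,-0.6],"rot":[0,0,0],"gripper":0.5},{"slide":[0,0,-0.78],"rot":[0,0,0],"gripper":0.5},{"slide":[0,0,-0.8],"rot":[0,0,0],"gripper":0.5},{"slide":[0,0,-0.8],"rot":[0,0,0],"gripper":0.5},{"slide":[0,0,-0.8],"rot":[0,0,0],"gripper":0.5},{"slide":[0,0,-0.8],"rot":[0,0,0],"gripper":0.5},{"slide":[0,0,-0.8],"rot":[0,0,0],"gripper":0.5},{"slide":[0,0,-0.8],"rot":[0,0,0],"gripper":0.5},{"slide":[0,0,-0.8],"rot":[0,0,0],"gripper":0.5}]'
```

```text
tcp_pos: [0.6277, 0.2923, 0.1405]
finger_gap: 1.0
clock: 46.12
tcp_pos: [0.4627, 0.0837, 0.1314]
orientation: [0.744, 0.668, 0.001, 0.001]
contact_force: [0.9, -0.1, 0.3]
finger_gap: 1.0
gripper_force: 0.0
top traybox a (array([0.62048804, 0.29014088]), np.float64(0.0016942996501188795), 90)
top lid a (array([0., 0.]), 0.0, array([nan, nan]), 0, None)
scene traybox a (array([0.62368228, 0.2921242 ]), np.float64(0.0016704456222210024), 78)
scene lid a (array([0.4645, 0.0855]), 0.0218, array([0.4676, 0.0874]), 101, (array([0.4638, 0.085 , 0.0313]), 14))
clock: 47.05
tcp_pos: [0.4613, 0.0831, 0.0351]
orientation: [0.744, 0.669, 0.001, 0.001]
contact_force: [0.1, -0.6, 0.2]
finger_gap: 0.498
gripper_force: 0.0
```

```bash
python3 -m jog '[{"slide":[0,0,-0.035],"rot":[0,0,0],"gripper":0.5},{"slide":[0,0,-0.035],"rot":[0,0,0],"gripper":0.5},{"slide":[0,0,-0.035],"rot":[0,0,0],"gripper":0.5},{"slide":[0,0,-0.035],"rot":[0,0,0],"gripper":1},{"slide":[0,0,-0.035],"rot":[0,0,0],"gripper":1},{"slide":[0,0,-0.035],"rot":[0,0,0],"gripper":1},{"slide":[0,0,-0.035],"rot":[0,0,0],"gripper":1},{"slide":[0,0,-0.035],"rot":[0,0,0],"gripper":1},{"slide":[0,0,-0.035],"rot":[0,0,0],"gripper":1},{"slide":[0,0,-0.035],"rot":[0,0,0],"gripper":1}]'
python3 -m jog '[{"slide":[0,0,0],"rot":[0,0,0],"gripper":1},{"slide":[0,0,0],"rot":[0,0,0],"gripper":1},{"slide":[0,0,0],"rot":[0,0,0],"gripper":1}]'
python3 -m jog '[{"slide":[0,0,0],"rot":[0,0,0],"gripper":1},{"slide":[0,0,0.2],"rot":[0,0,0],"gripper":1},{"slide":[0,0,0.5],"rot":[0,0,0],"gripper":1},{"slide":[0,0,0.9],"rot":[0,0,0],"gripper":1},{"slide":[0,0,0.9],"rot":[0,0,0],"gripper":1},{"slide":[0,0,0.9],"rot":[0,0,0],"gripper":1},{"slide":[0,0,0.9],"rot":[0,0,0],"gripper":1}]'
```

```text
clock: 47.88
tcp_pos: [0.4606, 0.0831, 0.03]
orientation: [0.744, 0.669, 0.0, 0.0]
contact_force: [0.7, 0.1, -0.5]
finger_gap: 0.138
gripper_force: 30.0
clock: 48.13
tcp_pos: [0.4606, 0.0831, 0.03]
orientation: [0.744, 0.669, 0.0, 0.0]
contact_force: [0.5, 0.7, 0.3]
finger_gap: 0.138
gripper_force: 30.0
clock: 48.72
tcp_pos: [0.4603, 0.0831, 0.1375]
orientation: [0.744, 0.669, -0.0, -0.0]
contact_force: [-0.1, -0.3, -1.3]
finger_gap: 0.136
gripper_force: 30.0
```

```bash
for i in 1 2; do python3 -m jog '[{"slide":[0.17,0.22,0],"rot":[0,0,0],"gripper":1},{"slide":[0.34,0.44,0],"rot":[0,0,0],"gripper":1},{"slide":[0.55,0.7,0],"rot":[0,0,0],"gripper":1},{"slide":[0.675,0.867,0],"rot":[0,0,0],"gripper":1},{"slide":[0.675,0.867,0],"rot":[0,0,0],"gripper":1},{"slide":[0.675,0.867,0],"rot":[0,0,0],"gripper":1},{"slide":[0.675,0.867,0],"rot":[0,0,0],"gripper":1}]';done | tail -6
python3 -m jog '[{"slide":[0,0,-0.2],"rot":[0,0,0],"gripper":1},{"slide":[0,0,-0.4],"rot":[0,0,0],"gripper":1},{"slide":[0,0,-0.48],"rot":[0,0,0],"gripper":1},{"slide":[0,0,-0.48],"rot":[0,0,0],"gripper":1},{"slide":[0,0,-0.48],"rot":[0,0,0],"gripper":1},{"slide":[0,0,-0.48],"rot":[0,0,0],"gripper":1},{"slide":[0,0,-0.48],"rot":[0,0,0],"gripper":1},{"slide":[0,0,-0.48],"rot":[0,0,0],"gripper":1},{"slide":[0,0,-0.48],"rot":[0,0,0],"gripper":1},{"slide":[0,0,-0.48],"rot":[0,0,0],"gripper":1}]'
```

```text
clock: 49.88
tcp_pos: [0.6215, 0.2896, 0.1372]
orientation: [0.744, 0.668, -0.001, -0.0]
contact_force: [-0.5, -0.6, -0.8]
finger_gap: 0.137
gripper_force: 30.0
clock: 50.72
tcp_pos: [0.6229, 0.2914, 0.0811]
orientation: [0.744, 0.669, 0.0, 0.0]
contact_force: [-0.6, 0.5, -0.2]
finger_gap: 0.14
gripper_force: 30.0
```

```bash
python3 -m jog '[{"slide":[0,-0.003,0],"rot":[0,0,0],"gripper":1},{"slide":[0,-0.003,-0.02],"rot":[0,0,0],"gripper":1},{"slide":[0,-0.003,-0.04],"rot":[0,0,0],"gripper":1},{"slide":[0,-0.003,-0.06],"rot":[0,0,0],"gripper":1},{"slide":[0,-0.003,-0.08],"rot":[0,0,0],"gripper":1},{"slide":[0,-0.003,-0.09],"rot":[0,0,0],"gripper":1},{"slide":[0,-0.003,-0.09],"rot":[0,0,0],"gripper":1},{"slide":[0,-0.003,-0.09],"rot":[0,0,0],"gripper":1},{"slide":[0,-0.003,-0.09],"rot":[0,0,0],"gripper":1}]'
```

```text
clock: 51.47
tcp_pos: [0.6226, 0.2909, 0.0696]
orientation: [0.744, 0.669, 0.0, 0.0]
contact_force: [-0.7, 0.4, -1.6]
finger_gap: 0.137
gripper_force: 30.0
```

```bash
python3 -m jog '[{"slide":[0,0,0],"rot":[0,0,0],"gripper":0.5},{"slide":[0,0,0],"rot":[0,0,0],"gripper":0.5},{"slide":[0,0,0],"rot":[0,0,0],"gripper":0.5},{"slide":[0,0,0],"rot":[0,0,0],"gripper":0.5},{"slide":[0,0,0.2],"rot":[0,0,0],"gripper":0.5},{"slide":[0,0,0.6],"rot":[0,0,0],"gripper":0.5},{"slide":[0,0,0.6],"rot":[0,0,0],"gripper":0.5},{"slide":[0,0,0.6],"rot":[0,0,0],"gripper":0.5}]' | egrep 'tcp|gap'
for i in 1 2 3; do python3 -m jog '[{"slide":[-0.004,-0.16,0],"rot":[0,0,0.7283],"gripper":0},{"slide":[-0.01,-0.32,0],"rot":[0,0,0.7283],"gripper":0},{"slide":[-0.016,-0.48,0],"rot":[0,0,0.7283],"gripper":0},{"slide":[-0.02,-0.64,0],"rot":[0,0,0.7283],"gripper":0},{"slide":[-0.024,-0.758,0],"rot":[0,0,0.7283],"gripper":0},{"slide":[-0.024,-0.758,0],"rot":[0,0,0.7283],"gripper":0},{"slide":[-0.024,-0.758,0],"rot":[0,0,0.7283],"gripper":0}]';done | tail -6
python3 -m jog '[{"slide":[-0.02,-0.5,0],"rot":[0,0,0],"gripper":0},{"slide":[-0.024,-0.758,0],"rot":[0,0,0],"gripper":0},{"slide":[-0.024,-0.758,-0.5],"rot":[0,0,0],"gripper":0},{"slide":[-0.024,-0.758,-0.7],"rot":[0,0,0],"gripper":0},{"slide":[-0.024,-0.758,-0.7],"rot":[0,0,0],"gripper":0},{"slide":[-0.024,-0.758,-0.7],"rot":[0,0,0],"gripper":0},{"slide":[-0.024,-0.758,-0.7],"rot":[0,0,0],"gripper":0},{"slide":[-0.024,-0.758,-0.7],"rot":[0,0,0],"gripper":0},{"slide":[-0.024,-0.758,-0.7],"rot":[0,0,0],"gripper":0}]'
python3 -W ignore - <<'E'
from h import *
c=capture('top')['color'];s=capture('scene')['color']
for n in('top','scene'):
    X=cloud(capture(n)); print(n,[tryf(lid,X,q,k,.039)[-1] for k,q in(('a',(.6225,.291)),('b',(.607,.1325)),('c',(.614,.2115)))])
cv2.imwrite('pics/d1.png',cv2.resize(np.hstack([c[140:230,160:260],s[215:305,270:370],]),(800,360)))
cv2.imwrite('pics/d2.png',cv2.resize(s[160:240,190:290],(500,400)))
E
```

```text
tcp_pos: [0.6255, 0.2917, 0.1467]
finger_gap: 0.499
clock: 53.88
tcp_pos: [0.6141, 0.0192, 0.1414]
orientation: [-0.017, 1.0, 0.0, -0.0]
contact_force: [-0.4, 0.2, 0.7]
finger_gap: 1.001
gripper_force: 0.0
clock: 54.63
tcp_pos: [0.6132, -0.0727, 0.0607]
orientation: [-0.02, 1.0, -0.001, 0.002]
contact_force: [0.1, 0.3, 0.9]
finger_gap: 1.003
gripper_force: 0.0
top [(array([0.6215, 0.2903, 0.0697]), 20), (array([0.6048, 0.1322, 0.0702]), 26), (array([0.6119, 0.2095, 0.0698]), 25)]
scene [(array([0.6248, 0.293 , 0.0714]), 18), (array([0.6105, 0.1352, 0.0707]), 19), (array([0.6162, 0.2117, 0.0706]), 21)]
```

View pics/d1.png

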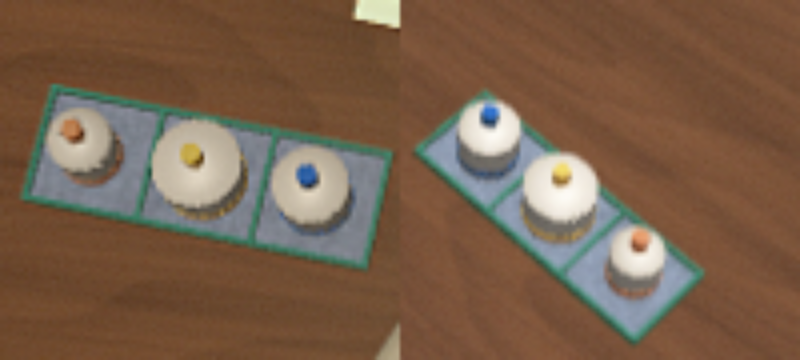

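View pics/d2.png

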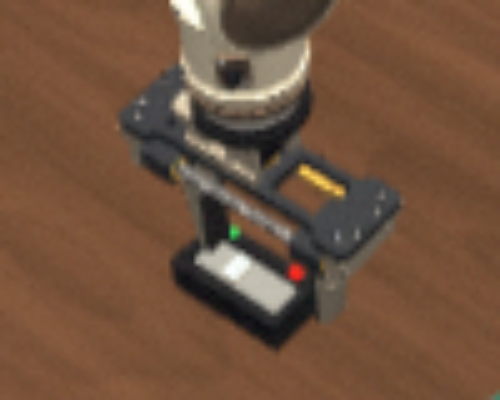

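All three boxes are in the tray with their lids level: knobs at (72,130), (192,155) and (307,177) in the top half, all at seated height. In the second picture the finger (213,230) stands over the green side of the slot, behind the cap (237,262).

```bash
python3 -m jog '[{"slide":[0,0,-0.06],"rot":[0,0,0],"gripper":0},{"slide":[0,0,-0.06],"rot":[0,0,0],"gripper":0},{"slide":[0,0,-0.06],"rot":[0,0,0],"gripper":0},{"slide":[0,0,-0.06],"rot":[0,0,0],"gripper":0},{"slide":[0,0,-0.06],"rot":[0,0,0],"gripper":0},{"slide":[0,0,-0.06],"rot":[0,0,0],"gripper":0}]'
```

```text
clock: 55.33
tcp_pos: [0.6111, -0.0731, 0.0505]
orientation: [-0.019, 1.0, -0.0, 0.0]
contact_force: [-0.1, -0.1, -0.0]
finger_gap: 1.003
gripper_force: 0.0
```

```bash
python3 -m jog '[{"slide":[0,0,-0.04],"rot":[0,0,0],"gripper":0},{"slide":[0,0,-0.07],"rot":[0,0,0],"gripper":0},{"slide":[0,0,-0.1],"rot":[0,0,0],"gripper":0},{"slide":[0,0,-0.122],"rot":[0,0,0],"gripper":0},{"slide":[0,0,-0.122],"rot":[0,0,0],"gripper":0},{"slide":[0,0,-0.122],"rot":[0,0,0],"gripper":0},{"slide":[0,0,-0.122],"rot":[0,0,0],"gripper":0}]'
python3 -m jog '[{"slide":[-0.002,0.05,0],"rot":[0,0,0],"gripper":0},{"slide":[-0.004,0.1,0],"rot":[0,0,0],"gripper":0},{"slide":[-0.006,0.14,0],"rot":[0,0,0],"gripper":0},{"slide":[-0.006,0.15,0],"rot":[0,0,0],"gripper":0},{"slide":[-0.006,0.15,0],"rot":[0,0,0],"gripper":0},{"slide":[-0.006,0.15,0],"rot":[0,0,0],"gripper":0}]'
for i in 1 2 3; do python3 -m jog '[{"slide":[0,0.01,0],"rot":[0,0,0],"gripper":0},{"slide":[0,0.01,0],"rot":[0,0,0],"gripper":0},{"slide":[0,0.01,0],"rot":[0,0,0],"gripper":0}]' | egrep 'tcp|force'; done
```

```text
clock: 55.92
tcp_pos: [0.6111, -0.073, 0.0358]
orientation: [-0.02, 1.0, -0.0, 0.0]
contact_force: [-0.2, 0.1, -0.6]
finger_gap: 1.003
gripper_force: 0.0
clock: 56.42
tcp_pos: [0.6102, -0.0545, 0.0357]
orientation: [-0.02, 1.0, 0.0, -0.0]
contact_force: [-0.0, -0.7, -0.4]
finger_gap: 1.002
gripper_force: 0.0
tcp_pos: [0.6102, -0.0538, 0.0357]
contact_force: [-0.4, 0.4, -0.7]
gripper_force: 0.1
tcp_pos: [0.6102, -0.0537, 0.0356]
contact_force: [-0.9, -5.2, -1.4]
gripper_force: 2.6
tcp_pos: [0.6102, -0.0536, 0.0355]
contact_force: [-0.5, -9.2, -3.2]
gripper_force: 4.4
```

End stop met at the red end, so I'll back off, lift clear and verify.

```bash
python3 -m jog '[{"slide":[0,-0.06,0],"rot":[0,0,0],"gripper":0},{"slide":[0,-0.06,0],"rot":[0,0,0],"gripper":0},{"slide":[0,-0.06,0.3],"rot":[0,0,0],"gripper":0},{"slide":[0,-0.06,0.9],"rot":[0,0,0],"gripper":0},{"slide":[0,-0.06,0.9],"rot":[0,0,0],"gripper":0},{"slide":[0,-0.06,0.9],"rot":[0,0,0],"gripper":0}]' >/dev/null
for i in 1 2; do python3 -m jog '[{"slide":[-0.9,0,0.2],"rot":[0,0,0],"gripper":0},{"slide":[-0.9,0,0.2],"rot":[0,0,0],"gripper":0},{"slide":[-0.9,0,0.2],"rot":[0,0,0],"gripper":0},{"slide":[-0.9,0,0.2],"rot":[0,0,0],"gripper":0},{"slide":[-0.9,0,0.2],"rot":[0,0,0],"gripper":0},{"slide":[-0.9,0,0.2],"rot":[0,0,0],"gripper":0},{"slide":[-0.9,0,0.2],"rot":[0,0,0],"gripper":0},{"slide":[-0.9,0,0.2],"rot":[0,0,0],"gripper":0}]'; done | tail -6
python3 -W ignore - <<'E'
from h import *
for n in('top','scene'):
    S=capture(n);X=cloud(S); print(n,[tryf(lid,X,q,k,.039)[-1] for k,q in(('a',(.6225,.291)),('b',(.607,.1325)),('c',(.614,.2115)))])
    hsv=cv2.cvtColor(S['color'],cv2.COLOR_BGR2HSV)
    q=near(X,(.612,-.102,0),.045,.012,.035)&(cv2.inRange(hsv,(0,0,215),(180,40,255))>0); print('cap',X[q].mean(0),q.sum())
    cv2.imwrite(f'pics/e_{n}.png',S['color'])
E
```

```text
clock: 59.0
tcp_pos: [0.395, -0.0586, 0.1915]
orientation: [-0.02, 1.0, 0.0, -0.0]
contact_force: [0.4, -0.6, -0.3]
finger_gap: 0.998
gripper_force: 0.0
top [(array([0.6211, 0.2901, 0.0698]), 21), (array([0.6057, 0.1305, 0.0701]), 25), (array([0.6118, 0.2094, 0.0692]), 26)]
cap [ 0.61025786 -0.09361653  0.02806197] 16
scene [(array([0.6249, 0.2932, 0.0701]), 20), (array([0.6103, 0.1337, 0.0707]), 18), (array([0.616 , 0.2113, 0.0708]), 19)]
cap [ 0.61170268 -0.09533579  0.02688101] 18
```

View pics/e_scene.png

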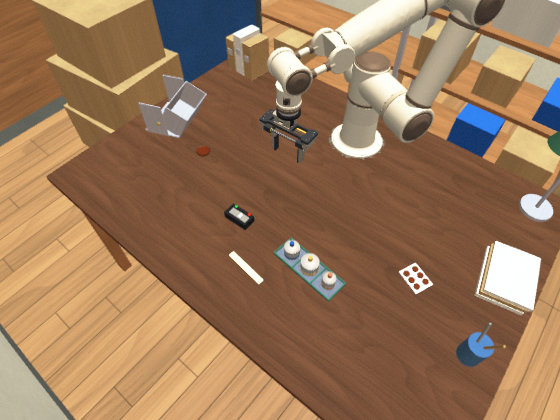

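The cap is at the red end (y ≈ -0.095, as expected) and all three lids are on. Lid b reads about 1.7 mm different from before, so I'll check it once more before handing in.

```bash
python3 -m jog '[{"slide":[0,0,0],"rot":[0,0,0],"gripper":0},{"slide":[0,0,0],"rot":[0,0,0],"gripper":0},{"slide":[0,0,0],"rot":[0,0,0],"gripper":0},{"slide":[0,0,0],"rot":[0,0,0],"gripper":0},{"slide":[0,0,0],"rot":[0,0,0],"gripper":0},{"slide":[0,0,0],"rot":[0,0,0],"gripper":0}]' >/dev/null
python3 -W ignore - <<'E'
from h import *
for n in('top','scene'):
    S=capture(n);X=cloud(S)
    for k,q in(('a',(.6225,.291)),('b',(.607,.1325)),('c',(.614,.2115))):
        P=X[near(X,q,.035,.046,.062)]; A=np.c_[P[:,:2]-P[:,:2].mean(0),np.ones(len(P))]
        print(n,k,lid(X,q,k,.039)[0],lid(X,q,k,.039)[-1])
    cv2.imwrite(f'pics/f_{n}.png',cv2.resize(S['color'][140:230,160:260] if n=='top' else S['color'][225:305,265:355],(400,360)))
cv2.imwrite('pics/f.png',np.hstack([cv2.imread('pics/f_top.png'),cv2.imread('pics/f_scene.png')]))
E
```

```text
top a [0.6216 0.2908] (array([0.6212, 0.2902, 0.0703]), 20)
top b [0.6051 0.1311] (array([0.6058, 0.1305, 0.0699]), 26)
top c [0.6123 0.2095] (array([0.6124, 0.2093, 0.07  ]), 24)
scene a [0.6233 0.2928] (array([0.6252, 0.2932, 0.0714]), 19)
scene b [0.6092 0.1333] (array([0.6103, 0.1339, 0.0709]), 18)
scene c [0.6151 0.2127] (array([0.6168, 0.212 , 0.0703]), 23)
```

View pics/f.png

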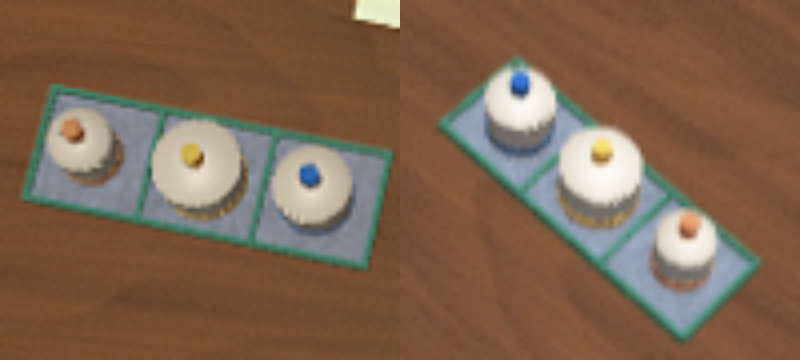

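Stable and level: the lids at (72,130), (192,155) and (309,177) are all seated, and lid b has only shifted within its 2 mm play. Handing in.

```bash
python3 -c "
from plant import bot; print(bot.hand_in())"
```

```text
the job is handed in; nothing more can be done
None
```

I switched the alarm off first, stood all three seal boxes in the tray with their own lids seated, slid the switch back to armed, and handed the job in at about 60 s; the judge returned no verdict.

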